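# Free the tight bung of a bench dust outlet and open its damper

### The arm

A 6-joint arm with a two-finger parallel gripper is mounted at the origin on a cart in front of the work surface, level with it; the furniture and walls round the work are solid. World frame = base frame: x ahead of the robot, y to its left, z up, the work surface at z = 0. Lengths are in m, angles in degrees, forces in N, time in s.
With the tool pointing down it reaches from about 0.375 to 0.9 m from the base axis. Payload 3.1 kg.
Tool frame: the origin (TCP) lies between the finger pads; the fingertips stand bot.tip_extent ahead of it and the grasp point (between the pads) lies 2 mm behind it (bot.tip_extent is the distance from the TCP to the fingertips, in m); z points along the fingers, y is the direction in which the jaws open and shut (so a half turn about z gives the same grasp; the last joint's range is limited). The gripper opens to 87 mm and grips with 3 to 60 N. Pads are 19 mm wide; open, the fingers measure 117 mm over their backs; the gripper's body (75 mm by 190 mm) begins 51 mm behind the grasp point.
Start: joints at [53.428, 30.224, 82.088, -0, 67.689, -10.227], TCP at [0.277, 0.56, 0.211] pointing down, gripper open.
Joint ranges: [-176.69, 176.69], [-43.24, 126.21], [12.49, 139.97], [-82, 262], [0, 151.66], [-163.58, 163.58]. Speed limits (degrees/s): [159.86, 159.86, 180, 180, 180, 180].

### API

Orientations are given as a 3x3 rotation matrix whose columns are the frame's x, y, z axes.
In Python, from rig import bot, imaging, recognise, masks_of, mark_of gives the robot as it stands.
- The arm moves only by the tool send_rows, never from a script. Its argument "plan" is a list that holds one entry, the list of rows, each a list of 5 numbers: the shift along the world's x, y, z normalised to -1 to 1, where 1 is 0.03 m, then the turn about the world's z normalised to -1 to 1, where 1 is 0.1 rad, then the closure, from -1 (fully open) to 1 (shut). A call has 1 to 20 rows; each row shifts and turns the commanded pose from where the row before left it; what a row does not reach is not made up. A row lasts 1/10 s, in which the tool goes at most 50 mm and 8.59 degrees, less where a joint would pass 70% of its speed; a pose out of reach is approached as far as the arm can. A call with a number of a shift or a turn outside -1 to 1 is refused whole. A call with a gripper value outside its range is refused whole. The fingers move at their own pace and stop on an object; the grip force is fixed at half the most. Time passes only in rows, so rows that do not move let the fingers close. It gives the time, the measured TCP pose, the force and the opening at its end, in the units of the state.
- bot.read_state(): the state, without advancing time (a new reading comes with each control period).
- imaging.capture(name): name is "scene" or "top"; returns a dict with "img" (480x640x3 uint8, blue, green, red), "mtx" (3x3 intrinsics, pixels), "pose" (4x4, takes a point from camera to world coordinates). Camera axes: x right, y down, z forward; pixel columns grow to the right and rows downward; lengths in m; the calibration is good to about 2 mm. A picture is of the moment at which its call begins. There is no depth.
- bot.hand_in(): hands the job in, once; it reports no verdict.
Trained networks look in the newest picture that a camera, given by its name, has taken for a name from the list of things; names that differ only in an ending like _2 or _b are one class to them, and where a whole thing is asked for, a point or a joint stands for the part that bears it (a point fixed in the world has none). Each returns a list of dicts, best first, with "conf" (0 to 1); they miss things now and then, are a little off and sometimes report something else, mostly with a low value. They report only what shows in the picture. A call takes as long as a camera call. They do not tell look-alikes from the thing itself.
- recognise(camera, target): "at" ([x, y, z] in m, in world coordinates, good to about 4 mm: the middle of the surface that is visible of it).
- masks_of(camera, target): "region" (480x640 bool, what is visible of it).
- mark_of(camera, target): "at" ([x, y, z] in m, in world coordinates, good to about 4 mm: a listed point, or the origin of a listed thing).
The state is a dict: "time_s": time; "joint_positions": joint angles; "qvel": joint speeds; "tau": joint torques, N m; "position": TCP position; "tcp_rot": TCP orientation; "force": force on the tool from outside, world axes, zero at the start; "moment": the same for the moment, N m; "opening": opening from 0.0 (shut) to 1.0 (fully open).
Only numpy, scipy, OpenCV 4.12 (cv2) and the standard library are available. Lean on these libraries where they do the work, as an engineer would, in place of code of your own. Each camera call takes 0.05 s, during which the arm holds its last target.

### The job

Put the bench's dust-extraction outlet into use: draw the tight square bung out of its sloping neck by its wooden grip, rocking the grip about eight degrees away from you and then as far toward you as you pull it straight out along the neck. Stand the bung upright on its rubber foot on the thin board, let go of it, and only then push the damper lever beside the neck fully over, away from you. Leave the other things on the bench where they are.

Things in the scene. Friction and masses are not known exactly. Their poses are not given: they have to be found in the camera images.
- outlet: dust-extraction outlet screwed to the bench (placed differently each time): grey sheet-metal chamber 70 mm high on a thin foot plate, a square neck sloping up to the left on it, a lever on its right end. Origin on the bench near the neck; x axis to the back, y left, z up. The chamber spans x -60 to +90, y -175 to +65 mm; pipe stub behind
- neck: square grey neck, leaning 0.55 rad from vertical to the left. Origin: centre of its mouth, 135 mm up; z straight out (pull direction), y level, to the back. Outside 72 mm along y, 56 along x. Sprung seals inside, front and back, to 22 mm deep, grip the bung: pulled straight it resists 28 to 42 N; rocked back and forth about the x axis at the mouth while drawn 4 mm a swing it comes easily
- bung: bung, 90 mm long, 0.16 kg, at first fully home in the neck, axes as the neck's. Origin: centre of its foot, z toward the grip. From the foot: rubber plug 44 x 44, 30 long; flange 60 x 60 x 10 resting on the mouth; pale wooden grip 60 long (x), 26 thick (y), 50 tall (40 to 90 mm). Hold it firmly by its broad front and back faces, about 68 mm above the foot
- bung_foot (a point): centre of the underside of the rubber plug of the bung
- bung_top (a point): centre of the top of the wooden grip of the bung, 90 mm above its foot
- board: thin pale board, 90 (x) x 220 (y) x 22 mm thick, lying on the bench to the left of the outlet; it does not move. Origin at the centre of its underside, z up, so its top is at 22 mm.
- damper (a joint): damper lever on the chamber's right end, rad: 0 = shut, leaning 0.5 rad toward the robot; 1.0 = fully open, leaning 0.5 rad to the back. It turns about the outlet's y axis, stays where left, moves with under 2 N. Pivot at outlet x 10, y -130, z 92 mm; 10 mm rod, 90 mm from the pivot to the centre of its ball
- damper_tip (a point): centre of the 26 mm black ball at the end of the damper lever
- sanding_block: bystander: sanding block 65 x 112 x 37 mm behind the outlet; origin at the centre of its underside
- tape_measure: bystander: tape measure 37 x 93 x 68 mm standing in front of the outlet; origin at the centre of its underside
- offcut: bystander: small dark wood offcut 30 x 55 x 18 mm in front of the board; origin at the centre of its underside
- block_end: bystander: brown wood block 68 x 130 x 60 mm to the right of the outlet; origin at the centre of its underside
Not all that is in view belongs to the job. Leave any red look-alike of the bung alone.

How it is judged (in metres and radians):
On the way, in this order (a step that is already met when the one before it is completed fails the run):
1. the bung, still in the neck, is rocked to the back by over 4 degrees (z of bung_foot in the frame of neck below -0.003 m and angle between the z axis of bung and the z axis of neck, either way round above 0.07 rad and y of bung_top in the frame of neck above 0.003 m), for 0.02 s.
2. the bung, still in the neck, is rocked to the front (toward the robot) by over 4 degrees (z of bung_foot in the frame of neck below -0.003 m and angle between the z axis of bung and the z axis of neck, either way round above 0.07 rad and y of bung_top in the frame of neck below -0.003 m), for 0.02 s.
3. the bung is drawn clear of the neck (z of bung_foot in the frame of neck above 0.004 m), for 0.05 s.
4. the bung stands upright on the board, released, with the damper not yet open (x of bung_foot in the frame of board between -0.04 and 0.04 m and y of bung_foot in the frame of board between -0.105 and 0.105 m and z of bung_foot in the frame of board between 0.018 and 0.027 m and angle between bung's own z axis and vertical below 0.1 rad and linear speed of bung below 0.02 m/s and contact force between bung and the fingers below 0.05 N and value of joint damper below 0.6 rad), for 0.2 s.
5. the damper lever is pushed fully over (value of joint damper above 0.88 rad), for 0.2 s.
At the end, for the whole second after the job is handed in: the bung stands upright (within 6 degrees) and still on the thin board, the middle of its foot at least 5 mm inside the board's edges; the damper lever is over to within 0.12 rad of its open stop (joint above 0.88) and still (x of bung_foot in the frame of board between -0.04 and 0.04 m and y of bung_foot in the frame of board between -0.105 and 0.105 m and z of bung_foot in the frame of board between 0.018 and 0.027 m and angle between bung's own z axis and vertical below 0.1 rad and linear speed of bung below 0.02 m/s and value of joint damper above 0.88 rad and velocity of joint damper between -0.05 and 0.05 rad/s); the robot touches nothing.
It fails at once if a bystander (sanding block, tape measure, offcut, brown block) is moved by over 20 mm (distance of any of sanding_block, tape_measure, offcut, block_end from where it was at the start of the episode above 0.02 m).
It also fails if it takes over 61 s, if anything falls off the work surface, if the arm or the gripper's body presses on something with over 40 N, if the wrist force passes 120 N, or if a joint passes its speed limit or range.

## Working session

There is one attempt and no reset: what is moved stays moved. The work goes in short steps, Python scripts to look and compute and a tool call to move; the robot and the scene stay as the last step left them, time stands still between calls to the robot, and variables do not carry over. Pictures are saved under pics/ and viewed, and the job is handed in when it is done.

Besides the shell and the picture viewer there is one more tool, called as name(argument=value, ...) on one line, values as JSON. send_rows: Moves the arm, as the interface text tells. Its arguments: {"type":"object","properties":{"plan":{"type":"array"}},"required":["plan"]}

```bash
mkdir -p pics; ls; cat > h.py <<'E'
import numpy as np, cv2
from rig import bot, imaging, recognise, masks_of, mark_of
def cap(cam,name):
    c=imaging.capture(cam); cv2.imwrite(f'pics/{name}.png',c['img']); return c
def proj(c,p):
    T=np.linalg.inv(c['pose']); q=T[:3,:3]@np.array(p)+T[:3,3]; u=c['mtx']@q; return u[:2]/u[2]
def ray(c,uv):
    d=np.linalg.inv(c['mtx'])@np.array([uv[0],uv[1],1.]); d=c['pose'][:3,:3]@d; return c['pose'][:3,3],d/np.linalg.norm(d)
def atz(c,uv,z):
    o,d=ray(c,uv); return o+d*(z-o[2])/d[2]
def tri(L):
    A=0;b=0
    for c,uv in L:
        o,d=ray(c,uv);P=np.eye(3)-np.outer(d,d);A=A+P;b=b+P@o
    return np.linalg.solve(A,b)
E
python3 - <<'E'
from h import *
np.set_printoptions(precision=4,suppress=True)
print(bot.tip_extent, bot.read_state())
for cam in ('scene','top'):
    c=cap(cam,cam+'0'); print(cam,c['mtx'],c['pose'])
    for t in ['outlet','neck','bung','bung_foot','bung_top','board','damper_tip','sanding_block','tape_measure','offcut','block_end']:
        m=mark_of(cam,t); print(t,[(np.round(x['at'],4),round(x['conf'],2)) for x in m[:3]])
E
```

```text
pics
0.017 {'time_s': 0.0, 'joint_positions': array([ 53.4267,  30.2782,  82.1551,  -0.0025,  67.6894, -10.2279]), 'qvel': array([ 0.0092, -0.0406,  0.0565,  0.0181,  0.0947, -0.0339]), 'tau': array([ -0.    , -44.0034, -17.6597,   0.0633,   0.0581,  -0.0002]), 'position': array([0.2769, 0.5595, 0.2105]), 'tcp_rot': array([[-0.8961,  0.4438, -0.0012],
       [ 0.4438,  0.8961, -0.0017],
       [ 0.0003, -0.0021, -1.    ]]), 'force': array([-1.134 , -0.6546, -0.1074]), 'moment': array([0.0137, 0.0222, 0.0076]), 'opening': 1.0003252310967459}
scene [[453.1223   0.     318.595 ]
 [  0.     453.1223 244.0166]
 [  0.       0.       1.    ]] [[ 0.6402 -0.3983  0.6569 -0.1762]
 [-0.7679 -0.3055  0.563  -0.5963]
 [-0.0235 -0.8649 -0.5014  0.6745]
 [ 0.      0.      0.      1.    ]]
outlet [(array([0.6045, 0.034 , 0.0026]), 0.68)]
neck [(array([0.6161, 0.066 , 0.136 ]), 0.84)]
bung [(array([0.6118, 0.0487, 0.1121]), 0.94), (array([ 0.4158, -0.0572,  0.0406]), 0.94), (array([ 0.6698, -0.2407,  0.0439]), 0.79)]
bung_foot [(array([ 0.6719, -0.238 ,  0.0444]), 0.84), (array([ 0.4128, -0.0515,  0.
[... 939 characters left out ...]
), 0.8), (array([ 0.41  , -0.0525,  0.0395]), 0.65)]
bung_foot [(array([0.6081, 0.0513, 0.1069]), 0.89), (array([ 0.6741, -0.234 ,  0.0467]), 0.75), (array([0.2754, 0.3435, 0.0415]), 0.74)]
bung_top [(array([ 0.3488, -0.1098,  0.0139]), 0.76), (array([ 0.7126, -0.3099,  0.0106]), 0.71), (array([0.6219, 0.0945, 0.1886]), 0.68)]
board [(array([ 0.4944,  0.3389, -0.0017]), 0.86)]
damper_tip [(array([ 0.5407, -0.0814,  0.1757]), 0.68)]
sanding_block [(array([ 0.7779,  0.0743, -0.004 ]), 0.74), (array([ 0.5545, -0.3305,  0.0011]), 0.16)]
tape_measure [(array([ 0.3803,  0.0554, -0.0004]), 0.84)]
offcut [(array([0.353 , 0.2548, 0.0017]), 0.64)]
block_end [(array([ 0.5518, -0.3314,  0.0036]), 0.66)]
```

View pics/scene0.png

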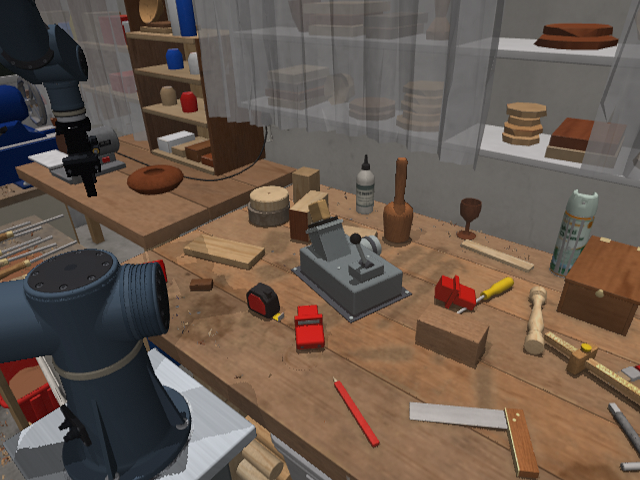

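View pics/top0.png

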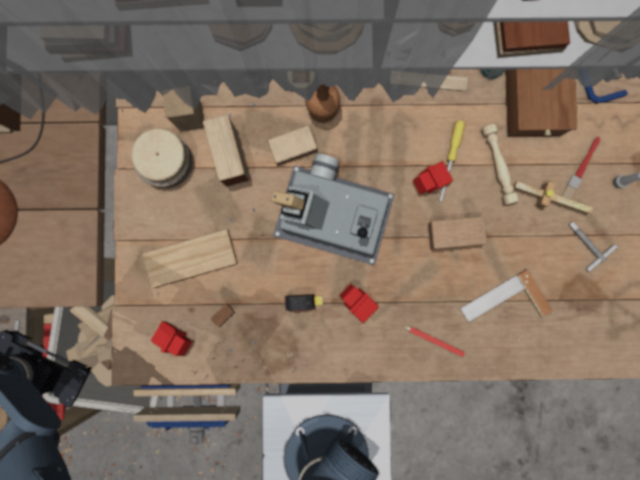

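```bash
python3 - <<'E'
import cv2,numpy as np
a=cv2.imread('pics/top0.png')[150:275,255:405]; b=cv2.imread('pics/scene0.png')[185:325,280:420]
a=cv2.resize(a,(600,500),interpolation=cv2.INTER_CUBIC);cv2.imwrite('pics/tc.png',a)
cv2.imwrite('pics/sc.png',cv2.resize(b,(560,560),interpolation=cv2.INTER_CUBIC))
E
```

```text
(no output)
```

View pics/tc.png

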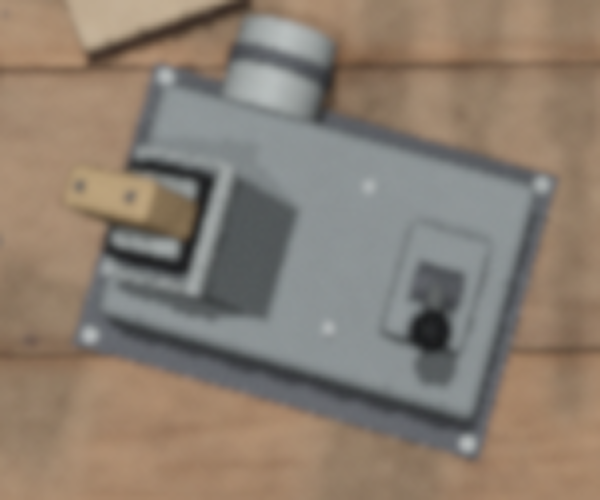

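View pics/sc.png

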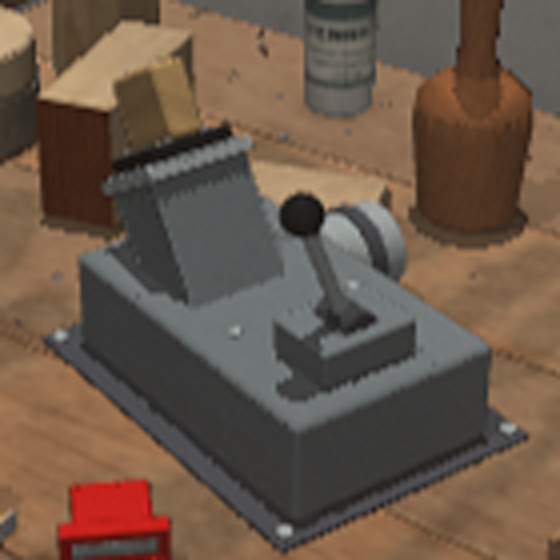

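```bash
cat > geo.py <<'E'
import numpy as np
E
python3 - <<'E'
from h import *
np.set_printoptions(precision=4,suppress=True)
ct=cap('top','t1'); cs=cap('scene','s1')
P=[(165,76),(541,184),(89,334),(467,443)]
W=np.array([atz(ct,((u+.0)/4+255-.375,v/4+150-.375),.006) for u,v in P]); print(W)
for a,b,ax in ((0,1,'y'),(2,3,'y'),(0,2,'x'),(1,3,'x')):
    d=W[a]-W[b]; print(ax,np.linalg.norm(d), np.degrees(np.arctan2(d[1],d[0]))-(90 if ax=='y' else 0))
ctr=W.mean(0);print('ctr',ctr)
yaw=np.radians(-14); R=np.array([[np.cos(yaw),-np.sin(yaw)],[np.sin(yaw),np.cos(yaw)]])
print('origin',ctr[:2]-R@[0.015,-0.055])
# triangulate ball
print('ball',tri([(ct,(430/4+255-.4,330/4+150-.4)),(cs,(302/4+280-.4,214/4+185-.4))]))
# grip top end corners: two dots seen? triangulate top from bung_top
for n,p in dict(top=(.621,.095,.188),neck=(.615,.065,.135)).items(): print(n,proj(ct,p),proj(cs,p))
E
```

```text
[[ 0.7221  0.0699  0.006 ]
 [ 0.6497 -0.1697  0.006 ]
 [ 0.557   0.1196  0.006 ]
 [ 0.4849 -0.1195  0.006 ]]
y 0.2503247300918223 -16.812411175170737
y 0.24980663295793298 -16.791631817676176
x 0.17241411590284503 -16.762624244318122
x 0.17232384745500112 -16.93486531145305
ctr [ 0.6034 -0.0249  0.006 ]
origin [0.6022 0.0321]
ball [ 0.5447 -0.0857  0.1773]
top [280.9393 198.5058] [315.0381 201.727 ]
neck [295.6221 203.9569] [323.0234 224.3058]
```

send_rows(plan=[[[0, 0, 1, 0, -1], [0, 0, 1, 0, -1], [0.6, -0.85, 0, -0.8, -1], [0.6, -0.85, 0, -0.8, -1], [0.6, -0.85, 0, -0.8, -1], [0.6, -0.85, 0, -0.8, -1], [0.6, -0.85, 0, -0.8, -1], [0.6, -0.85, 0, -0.8, -1], [0.6, -0.85, 0, -0.8, -1], [0.6, -0.85, 0, -0.8, -1], [0.6, -0.85, 0, -0.8, -1], [0.6, -0.85, 0, -0.8, -1], [0.6, -0.85, 0, -0.8, -1], [0.6, -0.85, 0, -0.8, -1], [0.6, -0.85, 0, -0.8, -1], [0.6, -0.85, 0, -0.8, -1], [0.6, -0.85, 0, -0.8, -1], [0.6, -0.85, 0, -0.8, -1], [0.6, -0.85, 0, -0.8, -1], [0, 0, 0, 0, -1]]])

```text
time_s: 3.3
position: [0.586, 0.1232, 0.2714]
tcp_rot: [[0.251, 0.968, 0.002], [0.968, -0.251, -0.001], [-0.001, 0.003, -1.0]]
force: [-0.3, -0.6, 0.5]
opening: 0.999
```

send_rows(plan=[[[0.6, -0.65, 0, -0.2, -1], [0.6, -0.65, 0, -0.2, -1], [0, 0, -0.6, 0, -1], [0, 0, -0.6, 0, -1], [0, 0, 0, 0, -1], [0, 0, 0, 0, -1]]])

```text
time_s: 3.9
position: [0.6189, 0.0881, 0.2354]
tcp_rot: [[0.284, 0.959, -0.001], [0.959, -0.284, 0.0], [-0.0, -0.001, -1.0]]
force: [0.4, -0.6, 0.9]
opening: 1.003
```

```bash
python3 - <<'E'
from h import *
np.set_printoptions(precision=4,suppress=True)
s=bot.read_state();print(s['position'],s['tcp_rot'])
for cam in ('scene','top'):
    c=cap(cam,cam+'2')
    for t in ['neck','bung','bung_top']:
        print(cam,t,[(np.round(x['at'],4),round(x['conf'],2)) for x in mark_of(cam,t)[:4]])
    u=proj(c,s['position']);print(u)
    x,y=int(u[0])-75,int(u[1])-60
    cv2.imwrite(f'pics/{cam}2c.png',cv2.resize(c['img'][y:y+125,x:x+150],(600,500),interpolation=cv2.INTER_CUBIC))
E
```

```text
[0.6189 0.0881 0.2354] [[ 0.2842  0.9588 -0.0008]
 [ 0.9588 -0.2842  0.0002]
 [-0.     -0.0009 -1.    ]]
scene neck [(array([0.6173, 0.0681, 0.1352]), 0.84), (array([0.6068, 0.0335, 0.0011]), 0.36), (array([ 0.541 , -0.0851,  0.1771]), 0.17)]
scene bung [(array([0.614 , 0.0492, 0.1116]), 0.78), (array([ 0.6705, -0.2393,  0.0436]), 0.71), (array([0.2755, 0.3443, 0.0376]), 0.66), (array([ 0.4147, -0.0547,  0.0399]), 0.56)]
scene bung_top [(array([ 0.3517, -0.1145,  0.0127]), 0.92), (array([0.6171, 0.099 , 0.1865]), 0.69), (array([0.3203, 0.4157, 0.0111]), 0.66), (array([ 0.5409, -0.085 ,  0.1735]), 0.3)]
[316.0911 185.3249]
top neck [(array([0.6122, 0.066 , 0.133 ]), 0.68)]
top bung [(array([0.2746, 0.3492, 0.0412]), 0.74), (array([ 0.4098, -0.052 ,  0.0425]), 0.64), (array([ 0.6733, -0.2353,  0.043 ]), 0.57), (array([0.6092, 0.0465, 0.1113]), 0.54)]
top bung_top [(array([ 0.7124, -0.3121,  0.0082]), 0.94), (array([0.3188, 0.424 , 0.009 ]), 0.72), (array([ 0.3482, -0.1096,  0.0175]), 0.61)]
[282.4673 196.4826]
```

View pics/scene2c.png

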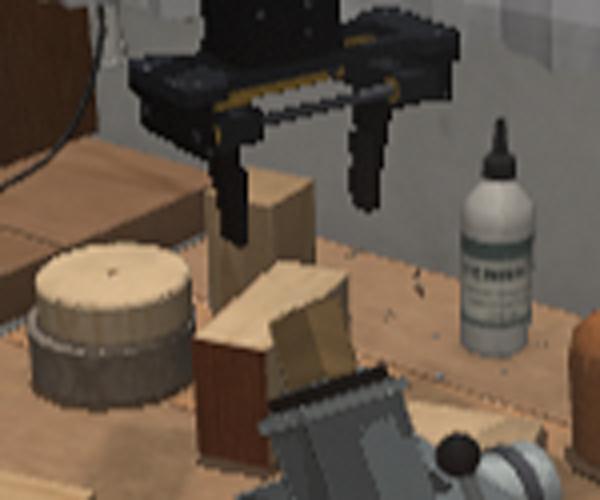

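View pics/top2c.png

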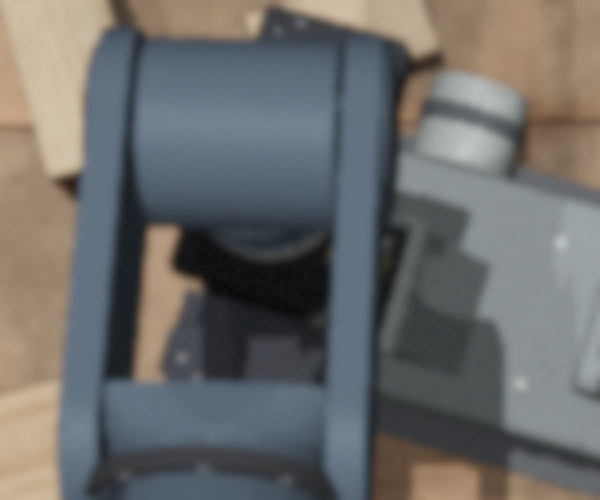

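send_rows(plan=[[[0.05, -0.08, -0.75, 0, -1], [0, 0, -0.75, 0, -1], [0, 0, -0.75, 0, -1], [0, 0, 0, 0, -1], [0, 0, 0, 0, 1], [0, 0, 0, 0, 1], [0, 0, 0, 0, 1], [0, 0, 0, 0, 1], [0, 0, 0, 0, 1], [0, 0, 0, 0, 1], [0, 0, 0, 0, 1], [0, 0, 0, 0, 1]]])

```text
time_s: 5.5
position: [0.6208, 0.0852, 0.168]
tcp_rot: [[0.285, 0.959, -0.0], [0.959, -0.285, 0.0], [0.0, -0.0, -1.0]]
force: [-0.1, -0.0, -0.1]
opening: 0.355
```

```bash
cat > look.py <<'E'
from h import *
import sys
np.set_printoptions(precision=4,suppress=True)
s=bot.read_state();print(s['time_s'],s['position'],'F',s['force'],'M',s['moment'],s['opening'])
n=sys.argv[1]; c=cap('scene',n); u=proj(c,s['position'])
x,y=max(0,int(u[0])-75),max(0,int(u[1])-60)
cv2.imwrite(f'pics/{n}c.png',cv2.resize(c['img'][y:y+125,x:x+150],(600,500),interpolation=cv2.INTER_CUBIC))
E
python3 look.py g1
```

```text
5.5 [0.6208 0.0852 0.168 ] F [-0.0915 -0.0349 -0.114 ] M [-0.0977  0.0284 -0.0281] 0.3547086522313071
```

View pics/g1c.png

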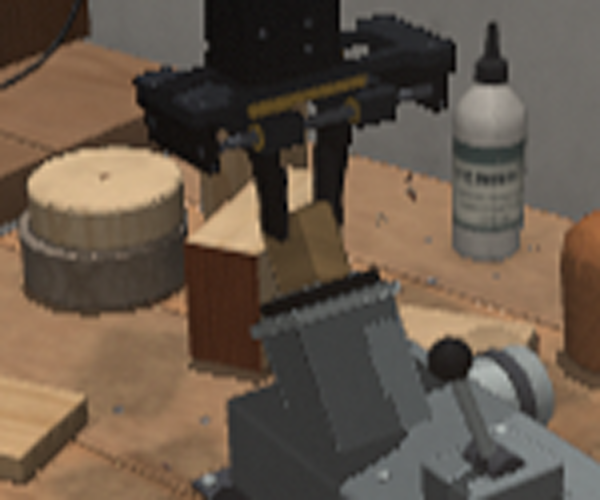

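send_rows(plan=[[[0, 0, 0, 0, 1], [0, 0, 0, 0, 1], [0, 0, 0, 0, 1]]])

```text
time_s: 5.85
position: [0.6212, 0.0851, 0.1679]
tcp_rot: [[0.285, 0.958, 0.001], [0.958, -0.285, -0.0], [0.0, 0.001, -1.0]]
force: [2.3, -0.3, -1.1]
opening: 0.293
```

send_rows(plan=[[[0.08, 0, 0.04, -0.15, 1], [0.08, 0, 0.04, -0.15, 1], [0.08, 0, 0.04, -0.15, 1], [0, 0, 0, 0, 1]]])

```text
time_s: 6.25
position: [0.6226, 0.085, 0.1682]
tcp_rot: [[0.326, 0.945, -0.014], [0.945, -0.326, -0.001], [-0.006, -0.013, -1.0]]
force: [-6.4, -1.7, -9.3]
opening: 0.295
```

```bash
python3 look.py g2
```

```text
6.25 [0.6226 0.085  0.1682] F [-6.3507 -1.7384 -9.2751] M [-0.3064  1.151   0.7226] 0.29473510194841557
```

View pics/g2c.png

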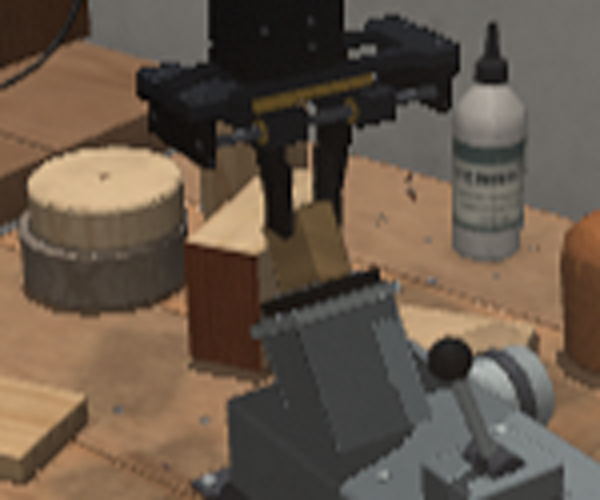

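send_rows(plan=[[[0.1, -0.03, 0.05, 0, 1], [0.1, -0.03, 0.05, 0, 1], [0.1, -0.03, 0.05, 0, 1], [0, 0, 0, 0, 1], [0, 0, 0, 0, 1]]])

```text
time_s: 6.8
position: [0.6246, 0.0846, 0.1688]
tcp_rot: [[0.328, 0.944, -0.031], [0.945, -0.328, 0.004], [-0.007, -0.03, -1.0]]
force: [-12.1, 2.4, -16.5]
opening: 0.296
```

```bash
python3 look.py g3; python3 -c "
from rig import bot
print(bot.read_state()['tcp_rot'])"
```

```text
6.8 [0.6246 0.0846 0.1688] F [-12.0761   2.4162 -16.4671] M [0.5077 2.2805 0.3498] 0.29611913612539575
[[ 0.3276731   0.94429698 -0.03055422]
 [ 0.94476699 -0.32772464  0.00344756]
 [-0.00675785 -0.02999629 -0.99952717]]
```

View pics/g3c.png

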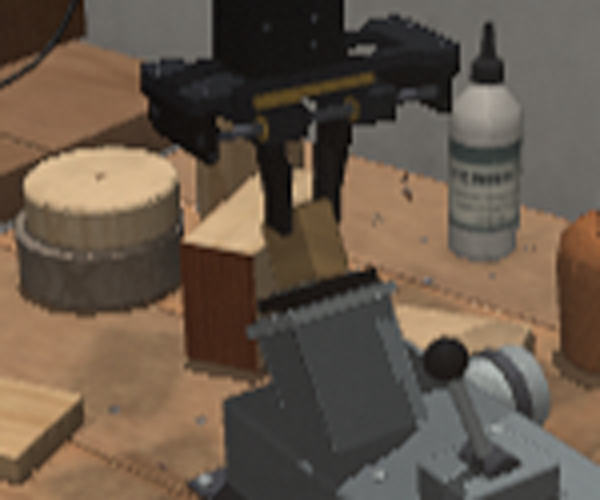

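send_rows(plan=[[[0.1, -0.03, 0.04, 0, 1], [0.1, -0.03, 0.04, 0, 1], [0.1, -0.03, 0.04, 0, 1], [0.1, -0.03, 0.04, 0, 1], [0, 0, 0, 0, 1], [0, 0, 0, 0, 1]]])

```text
time_s: 7.45
position: [0.6294, 0.0836, 0.1706]
tcp_rot: [[0.329, 0.943, -0.048], [0.944, -0.329, 0.008], [-0.008, -0.048, -0.999]]
force: [-20.7, 6.2, -18.4]
opening: 0.291
```

```bash
python3 look.py g4; python3 -c "
from rig import bot
print(bot.read_state()['tcp_rot'])"
```

```text
7.45 [0.6294 0.0836 0.1706] F [-20.6706   6.2022 -18.399 ] M [ 1.2232  3.8321 -0.0691] 0.2910622388701635
[[ 0.3287356   0.94321309 -0.04776994]
 [ 0.94438705 -0.32873778  0.00803567]
 [-0.00812444 -0.04775492 -0.99882604]]
```

View pics/g4c.png

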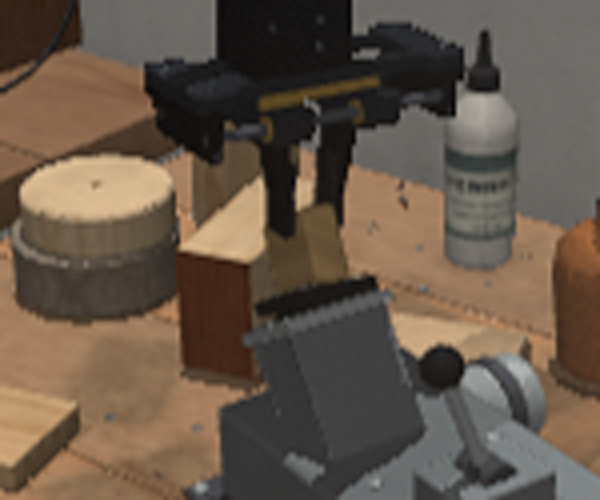

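```bash
cat > ov.py <<'E'
from h import *
import sys
yaw=np.radians(-16.8);ux=np.array([np.cos(yaw),np.sin(yaw),0]);uy=np.array([-np.sin(yaw),np.cos(yaw),0]);uz=np.array([0,0,1.])
s_,c_=np.sin(.55),np.cos(.55)
nz=s_*uy+c_*uz; ny=ux; nx=np.cross(ny,nz); N=np.c_[nx,ny,nz]; O=np.array([.615,.0658,.135])
def box(x,y,z0,z1): return np.array([[a*x/2,b*y/2,z] for z in (z0,z1) for a,b in ((1,1),(1,-1),(-1,-1),(-1,1))])
E4=[(0,1),(1,2),(2,3),(3,0),(4,5),(5,6),(6,7),(7,4),(0,4),(1,5),(2,6),(3,7)]
def draw(img,c,pts,x0,y0,k,col):
    q=[(proj(c,p)-[x0,y0]+.5)*k-.5 for p in pts]
    for a,b in E4: cv2.line(img,tuple(np.int32(np.round(q[a]*16))),tuple(np.int32(np.round(q[b]*16))),col,1,cv2.LINE_AA,4)
def model(img,c,x0,y0,k,th,dr,dy=0):
    R=cv2.Rodrigues(np.array([-th,0,0.]))[0]
    f=lambda P:[O+N@(R@(p-[0,0,30e-3])+[0,dy,dr]) for p in P]
    draw(img,c,f(box(.06,.06,.03,.04)),x0,y0,k,(0,255,255)); draw(img,c,f(box(.06,.026,.04,.09)),x0,y0,k,(0,255,0))
def run(name,cam,th,dr,dy=0,k=6):
    c=imaging.capture(cam) if cam in('scene','top') else cam
    u=proj(c,O+nz*.02);x0,y0=int(u[0])-50,int(u[1])-45
    im=cv2.resize(c['img'][y0:y0+90,x0:x0+100],None,fx=k,fy=k,interpolation=cv2.INTER_CUBIC)
    raw=im.copy(); model(im,c,x0,y0,k,th,dr,dy)
    draw(im,c,[O+N@p for p in box(.056,.072,-.01,0)],x0,y0,k,(255,0,255))
    cv2.imwrite(f'pics/{name}.png',im)
E
python3 - <<'E'
from ov import *
c=imaging.capture('scene')
g=dict(c);g['img']=cv2.imread('pics/g1.png'); run('o1','scene' and g,0,0)
run('o4',c,.14,.004)
E
```

```text
(no output)
```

View pics/o1.png

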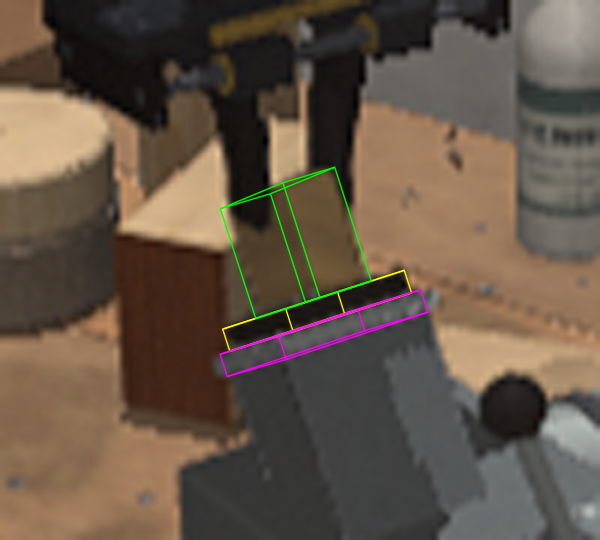

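View pics/o4.png

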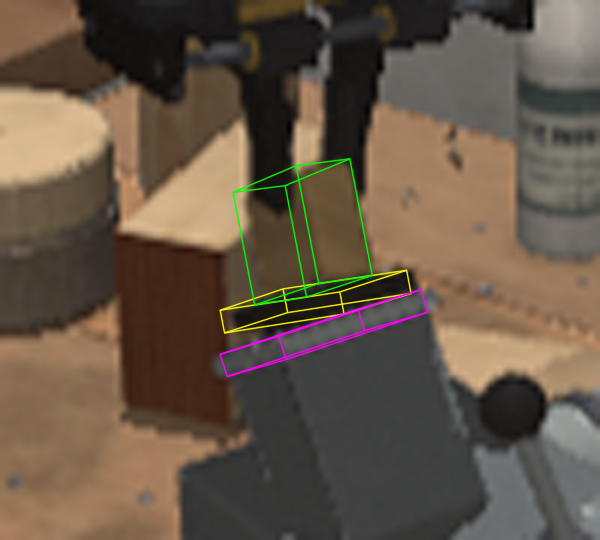

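```bash
python3 - <<'E'
from ov import *
c=dict(imaging.capture('scene'))
for i,(t,d) in enumerate([(.08,.0025),(.11,.003)]): run(f'o4{i}',c,t,d,0,5)
a=[cv2.imread(f'pics/o4{i}.png')[70:370,100:420] for i in (0,1)]
cv2.imwrite('pics/o4x.png',np.hstack(a))
E
```

```text
(no output)
```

View pics/o4x.png

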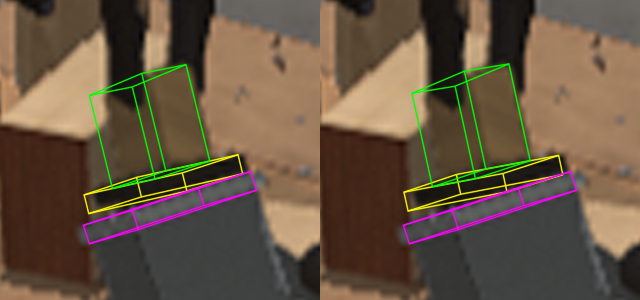

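send_rows(plan=[[[0.12, -0.04, 0.02, 0, 1], [0.12, -0.04, 0.02, 0, 1], [0, 0, 0, 0, 1], [0, 0, 0, 0, 1]]])

```text
time_s: 8.0
position: [0.6324, 0.0834, 0.172]
tcp_rot: [[0.329, 0.943, -0.057], [0.944, -0.329, 0.012], [-0.008, -0.058, -0.998]]
force: [-27.9, 9.7, -11.6]
opening: 0.299
```

```bash
cat > chk.py <<'E'
from ov import *
# usage chk.py name th1 dr1 th2 dr2
np.set_printoptions(precision=4,suppress=True)
s=bot.read_state();print(s['time_s'],s['position'],'F',s['force'],'M',s['moment'],s['opening']);print('tilt',s['tcp_rot'][:,2])
d=s['position']-np.array([.6212,.0851,.1679]);print('neck-frame TCP shift mm',N.T@d*1000)
n=sys.argv[1];v=list(map(float,sys.argv[2:]));c=dict(imaging.capture('scene'))
L=[]
for i in range(0,len(v),2):
    run('tmp',c,v[i],v[i+1],0,5); L.append(cv2.imread('pics/tmp.png')[40:370,100:420])
cv2.imwrite(f'pics/{n}.png',np.hstack(L))
E
python3 chk.py k5 .1 .003 .14 .005
```

```text
8.0 [0.6324 0.0834 0.172 ] F [-27.8831   9.6524 -11.6202] M [ 1.8617  5.2584 -0.2471] 0.29945529882552663
tilt [-0.0571  0.0118 -0.9983]
neck-frame TCP shift mm [ 0.7192 11.2238  4.3451]
```

View pics/k5.png

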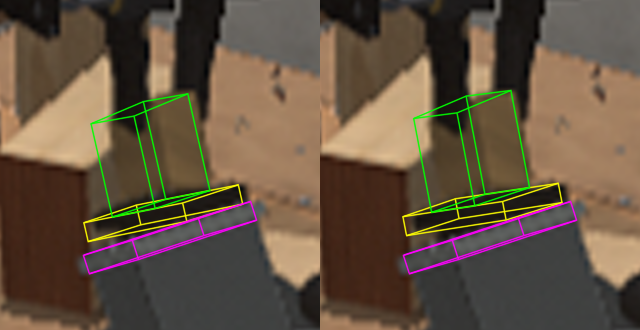

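send_rows(plan=[[[-0.33, 0.11, 0.02, 0.15, 1], [-0.33, 0.11, 0.02, 0.15, 1], [-0.33, 0.11, 0.02, 0.15, 1], [-0.33, 0.11, 0.02, 0.15, 1], [-0.33, 0.11, 0.02, 0.15, 1], [-0.33, 0.11, 0.02, 0.1, 1], [0, 0, 0, 0, 1], [0, 0, 0, 0, 1]]])

```text
time_s: 8.85
position: [0.6022, 0.0932, 0.1857]
tcp_rot: [[0.247, 0.969, 0.012], [0.969, -0.247, -0.005], [-0.002, 0.012, -1.0]]
force: [7.3, -6.8, -19.0]
opening: 0.299
```

```bash
python3 chk.py k6 -.1 .006 -.14 .008
```

```text
8.85 [0.6022 0.0932 0.1857] F [  7.2674  -6.7578 -19.0295] M [-1.3257 -1.504   0.1257] 0.2989162563987843
tilt [ 0.0116 -0.005  -0.9999]
neck-frame TCP shift mm [  7.3629 -20.5045  16.3764]
```

View pics/k6.png

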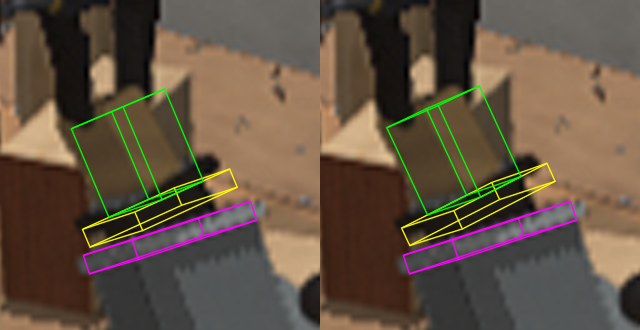

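```bash
python3 chk.py k7 -.22 .01 -.28 .013
```

```text
8.9 [0.6022 0.0932 0.1857] F [  7.9196  -6.4018 -20.1796] M [-1.3815 -1.4718  0.1849] 0.29879366662608486
tilt [ 0.0114 -0.0049 -0.9999]
neck-frame TCP shift mm [  7.3415 -20.5097  16.3752]
```

View pics/k7.png

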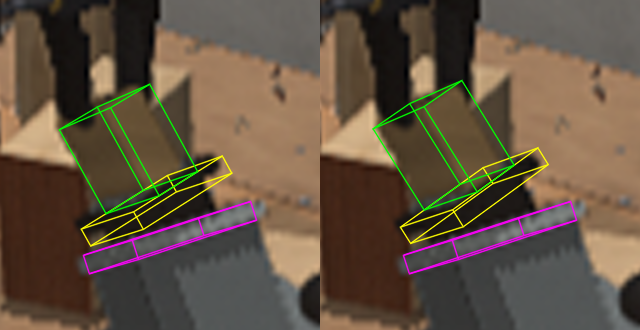

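send_rows(plan=[[[0.26, -0.02, 0.09, -0.1, 1], [0.26, -0.02, 0.09, -0.1, 1], [0.26, -0.02, 0.09, -0.1, 1], [0.26, -0.02, 0.09, -0.1, 1], [0.03, 0.08, 0.14, 0, 1], [0.03, 0.08, 0.14, 0, 1], [0, 0, 0, 0, 1], [0, 0, 0, 0, 1]]])

```text
time_s: 9.75
position: [0.6288, 0.0975, 0.2033]
tcp_rot: [[0.287, 0.958, -0.004], [0.958, -0.287, -0.0], [-0.001, -0.004, -1.0]]
force: [0.3, 1.0, -0.7]
opening: 0.291
```

```bash
python3 chk.py k8 -.0 .015 -.0 .025
```

```text
9.75 [0.6288 0.0975 0.2033] F [ 0.297   1.0469 -0.6769] M [-0.0157  0.0953  0.0184] 0.2909516288113845
tilt [-0.0038 -0.0003 -1.    ]
neck-frame TCP shift mm [ 6.5174  3.6918 37.5568]
```

View pics/k8.png

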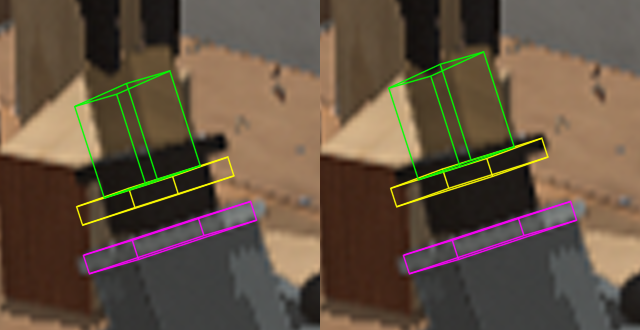

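send_rows(plan=[[[0.03, 0.1, 0.17, 0, 1], [0.03, 0.1, 0.17, 0, 1], [0.03, 0.1, 0.17, 0, 1], [0.05, 0.17, 0.28, 0, 1], [0.05, 0.17, 0.28, 0, 1], [0.05, 0.17, 0.28, 0, 1], [0, 0, 0.3, 0, 1], [0, 0, 0, 0, 1], [0, 0, 0, 0, 1]]])

```text
time_s: 10.7
position: [0.637, 0.1229, 0.2546]
tcp_rot: [[0.285, 0.959, 0.0], [0.959, -0.285, -0.0], [-0.0, 0.0, -1.0]]
force: [-0.3, 0.2, -1.2]
opening: 0.285
```

```bash
python3 look.py p1
```

```text
10.7 [0.637  0.1229 0.2546] F [-0.3254  0.2005 -1.2186] M [-0.0671  0.0774  0.033 ] 0.2849368576880799
```

View pics/p1c.png

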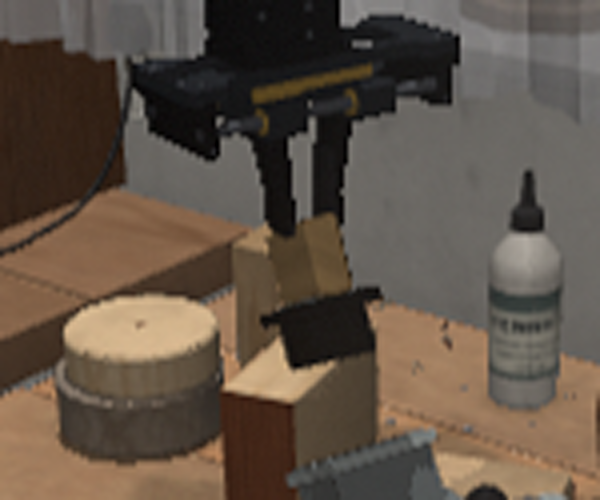

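send_rows(plan=[[[0, 0, 0.8, 0, 1], [-0.5, 0.85, 0, 0.6, 1], [-0.5, 0.85, 0, 0.6, 1], [-0.5, 0.85, 0, 0.6, 1], [-0.5, 0.85, 0, 0.6, 1], [-0.5, 0.85, 0, 0.6, 1], [-0.5, 0.85, 0, 0.6, 1], [-0.5, 0.85, 0, 0.6, 1], [-0.5, 0.85, 0, 0.6, 1], [-0.5, 0.85, 0, 0.6, 1], [-0.5, 0.85, 0, 0.5, 1], [0, 0, -0.8, 0, 1], [0, 0, -0.8, 0, 1], [0, 0, -0.8, 0, 1], [0, 0, 0, 0, 1], [0, 0, 0, 0, 1]]])

```text
time_s: 12.35
position: [0.4869, 0.3777, 0.206]
tcp_rot: [[-0.296, 0.955, -0.001], [0.955, 0.296, -0.001], [-0.0, -0.002, -1.0]]
force: [0.0, -0.1, -0.6]
opening: 0.288
```

```bash
python3 look.py p2; python3 - <<'E'
from h import *
print(bot.read_state()['tcp_rot'])
c=cap('top','p2t')
for cam in('scene','top'):
  for t in ['board','bung_foot','bung_top','bung']:
    print(cam,t,[(np.round(x['at'],4),round(x['conf'],2)) for x in mark_of(cam,t)[:5]])
u=[int(v) for v in proj(c,[.49,.35,.05])]
cv2.imwrite('pics/p2tc.png',cv2.resize(c['img'][u[1]-75:u[1]+75,u[0]-90:u[0]+90],None,fx=4,fy=4,interpolation=cv2.INTER_CUBIC))
cv2.imwrite('pics/p2bc.png',cv2.resize(cv2.imread('pics/top0.png')[u[1]-75:u[1]+75,u[0]-90:u[0]+90],None,fx=4,fy=4,interpolation=cv2.INTER_CUBIC)); print(u)
E
```

```text
12.35 [0.4869 0.3777 0.206 ] F [ 0.0259 -0.0862 -0.5669] M [-0.0518  0.0562 -0.0153] 0.28815804091202357
[[-2.96059831e-01  9.55168878e-01  9.94968467e-04]
 [ 9.55169371e-01  2.96059423e-01  5.38458944e-04]
 [ 2.19749435e-04  1.10977947e-03 -9.99999360e-01]]
scene board [(array([ 0.499 ,  0.3362, -0.0018]), 0.71)]
scene bung_foot [(array([0.4959, 0.3382, 0.1382]), 0.83), (array([ 0.6693, -0.2381,  0.0446]), 0.64), (array([ 0.4134, -0.0508,  0.0456]), 0.61), (array([0.3888, 0.0518, 0.001 ]), 0.44)]
scene bung_top [(array([0.4781, 0.3857, 0.2178]), 0.96), (array([0.3191, 0.4192, 0.0097]), 0.75), (array([ 0.709 , -0.3145,  0.0156]), 0.74), (array([ 0.3523, -0.1138,  0.0079]), 0.7)]
scene bung [(array([0.275 , 0.344 , 0.0407]), 0.97), (array([ 0.4167, -0.054 ,  0.0371]), 0.87), (array([0.4975, 0.3423, 0.1371]), 0.83), (array([ 0.6711, -0.2385,  0.0445]), 0.83)]
top board [(array([0.4958, 0.3386, 0.0008]), 0.82)]
top bung_foot [(array([ 0.4121, -0.0548,  0.0391]), 0.86), (array([ 0.6721, -0.2352,  0.0444]), 0.81), (array([0.4839, 0.3825, 0.2199]), 0.69), (array([0.4932, 0.3428, 0.1398]), 0.68), (array([0.2766, 0.3473, 0.0438]), 0.61)]
top bung_top [(array([0.4847, 0.3832, 0.2195]), 0.81), (array([ 0.3477, -0.1128,  0.0188]), 0.79), (array([0.3167, 0.4186, 0.0111]), 0.78), (array([ 0.7137, -0.3101,  0.011 ]), 0.57), (array([ 0.3816,  0.055 , -0.0014]), 0.22)]
top bung [(array([ 0.673 , -0.2351,  0.0451]), 0.87), (array([ 0.409 , -0.0514,  0.0398]), 0.69), (array([0.271 , 0.3462, 0.0414]), 0.56), (array([0.4979, 0.3449, 0.1373]), 0.55)]
[181, 260]
```

View pics/p2c.png

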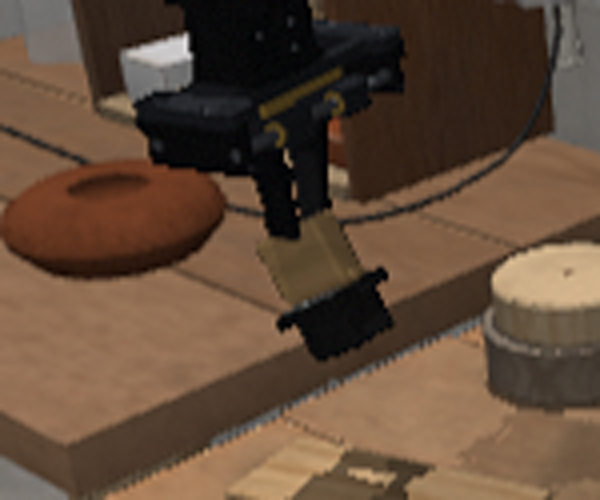

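View pics/p2bc.png

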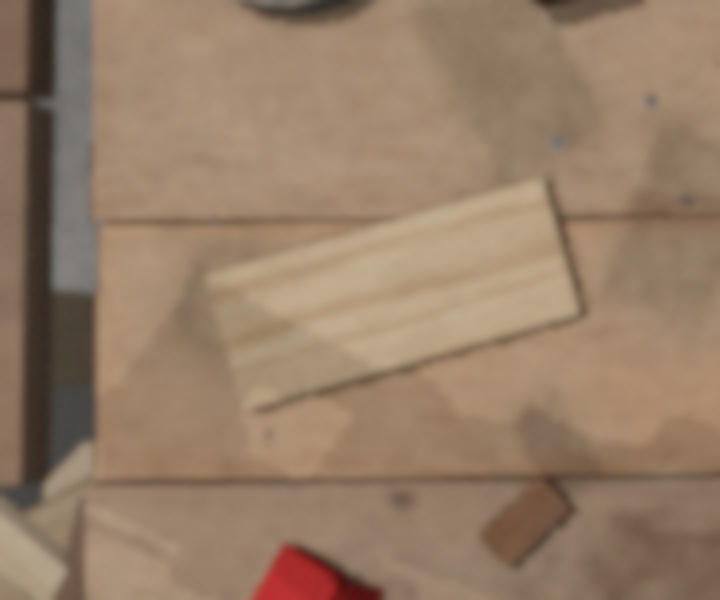

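send_rows(plan=[[[0, 0, -0.8, 0, 1], [0, 0, -0.8, 0, 1], [0, 0, -0.8, 0, 1], [0, 0, -0.7, 0, 1], [0, 0, -0.1, 0, 1], [0, 0, -0.1, 0, 1], [0, 0, 0, 0, 1], [0, 0, 0, 0, 1]]])

```text
time_s: 13.65
position: [0.4879, 0.3784, 0.1086]
tcp_rot: [[-0.296, 0.955, 0.002], [0.955, 0.296, 0.001], [0.0, 0.002, -1.0]]
force: [0.0, 1.3, -1.2]
opening: 0.289
```

send_rows(plan=[[[0, 0, -0.1, 0, 1], [0, 0, -0.1, 0, 1], [0, 0, 0, 0, 1], [0, 0, 0, 0, 1]]])

```text
time_s: 14.05
position: [0.4869, 0.378, 0.1013]
tcp_rot: [[-0.297, 0.955, -0.0], [0.955, 0.297, -0.0], [-0.0, -0.0, -1.0]]
force: [-0.2, -0.1, -1.2]
opening: 0.287
```

send_rows(plan=[[[0, 0, -0.1, 0, 1], [0, 0, -0.1, 0, 1], [0, 0, 0, 0, 1], [0, 0, 0, 0, 1]]])

```text
time_s: 14.45
position: [0.4873, 0.3798, 0.0999]
tcp_rot: [[-0.296, 0.955, 0.002], [0.955, 0.296, 0.004], [0.003, 0.003, -1.0]]
force: [-6.4, 0.2, 20.7]
opening: 0.288
```

send_rows(plan=[[[0.05, -0.17, 0.04, 0, 1], [0.05, -0.17, 0.04, 0, 1], [0.05, -0.17, 0.04, 0, 1], [0.05, -0.17, 0.02, 0, 1], [0, 0, 0, 0, 1]]])

```text
time_s: 14.95
position: [0.494, 0.3578, 0.1008]
tcp_rot: [[-0.296, 0.955, 0.002], [0.955, 0.296, 0.002], [0.001, 0.003, -1.0]]
force: [-0.4, 1.6, 9.6]
opening: 0.29
```

```bash
python3 look.py p3
```

```text
14.95 [0.494  0.3578 0.1008] F [-0.3618  1.6145  9.5507] M [0.3388 0.315  0.0242] 0.2901385114709048
```

View pics/p3c.png

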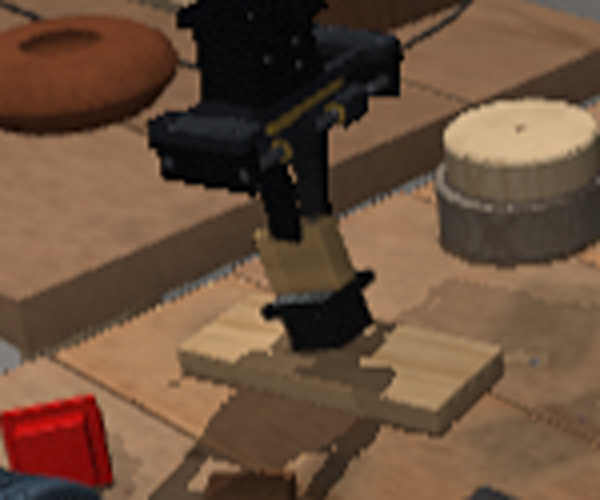

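send_rows(plan=[[[0.05, -0.17, 0, 0, 1], [0.05, -0.17, -0.02, 0, 1], [0.05, -0.17, -0.03, 0, 1], [0.05, -0.17, -0.04, 0, 1], [0, 0, 0, 0, 1]]])

```text
time_s: 15.5
position: [0.4992, 0.3362, 0.0966]
tcp_rot: [[-0.296, 0.955, -0.0], [0.955, 0.296, -0.001], [-0.001, -0.001, -1.0]]
force: [-0.4, 0.7, 4.5]
opening: 0.287
```

```bash
python3 look.py p4
```

```text
15.5 [0.4992 0.3362 0.0966] F [-0.4446  0.6755  4.471 ] M [0.1465 0.2132 0.0229] 0.28683704240917357
```

View pics/p4c.png

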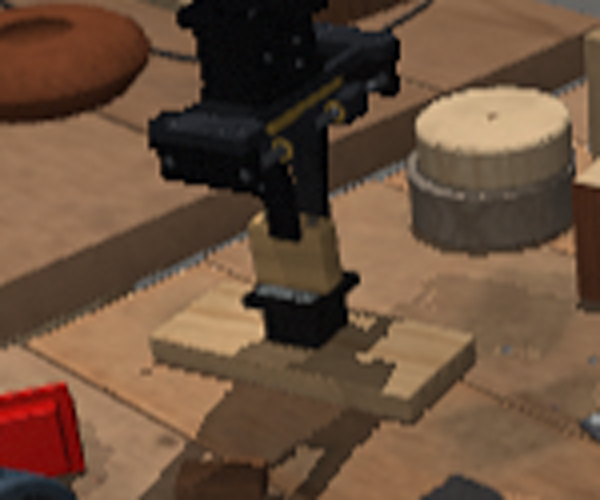

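send_rows(plan=[[[0.05, -0.15, -0.05, 0, 1], [0.05, -0.15, -0.05, 0, 1], [0, 0, 0, 0, 1], [0, 0, 0, 0, 1]]])

```text
time_s: 15.95
position: [0.5018, 0.329, 0.0959]
tcp_rot: [[-0.296, 0.955, 0.0], [0.955, 0.296, 0.002], [0.002, 0.001, -1.0]]
force: [-5.1, 2.7, 15.6]
opening: 0.289
```

```bash
python3 look.py p5
```

```text
15.95 [0.5018 0.329  0.0959] F [-5.0866  2.7446 15.591 ] M [0.4874 1.0124 0.0431] 0.2892521555532296
```

View pics/p5c.png

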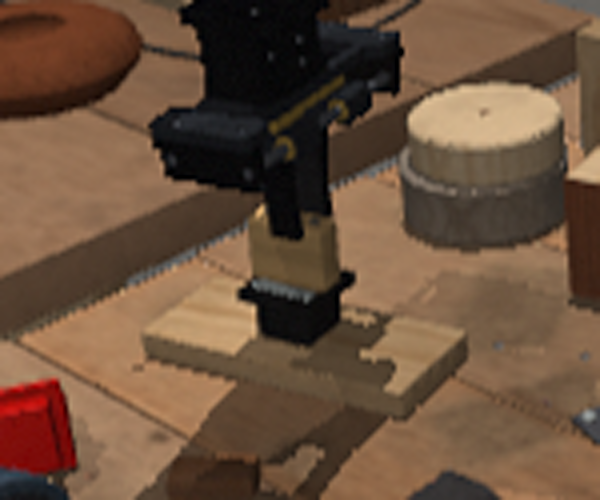

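send_rows(plan=[[[0, 0, 0.07, 0, 1], [0, 0, 0, 0, 1], [0, 0, 0, 0, 0.2], [0, 0, 0, 0, -0.3], [0, 0, 0, 0, -1], [0, 0, 0, 0, -1], [0, 0, 0, 0, -1], [0, 0, 0, 0, -1], [0, 0, 0, 0, -1]]])

```text
time_s: 16.9
position: [0.502, 0.3282, 0.0959]
tcp_rot: [[-0.296, 0.955, -0.0], [0.955, 0.296, -0.0], [-0.0, -0.0, -1.0]]
force: [0.5, 0.4, 0.8]
opening: 0.844
```

```bash
python3 look.py p6
```

```text
16.9 [0.502  0.3282 0.0959] F [0.5336 0.372  0.8488] M [-0.0127  0.0363  0.0395] 0.8438220382625935
```

View pics/p6c.png

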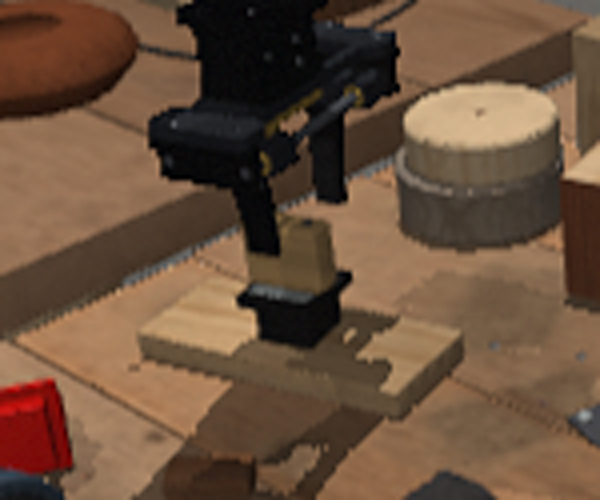

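send_rows(plan=[[[0, 0, 0.3, 0, -1], [0, 0, 0.6, 0, -1], [0, 0, 1, 0, -1], [0, 0, 1, 0, -1], [0, 0, 1, 0, -1], [0, 0, 1, 0, -1], [0, 0, 1, 0, -1], [0, 0, 0, 0, -1]]])

```text
time_s: 17.75
position: [0.5047, 0.3295, 0.2788]
tcp_rot: [[-0.297, 0.955, 0.01], [0.955, 0.297, 0.004], [0.001, 0.011, -1.0]]
force: [0.6, 1.0, 0.2]
opening: 0.997
```

```bash
python3 look.py p7; python3 - <<'E'
from h import *
c=imaging.capture('scene')
for cam in ('scene',):
  for t in ['bung_foot','bung_top','bung','damper_tip']:
    print(cam,t,[(np.round(x['at'],4),round(x['conf'],2)) for x in mark_of(cam,t)[:5]])
u=[int(v) for v in proj(c,[.5,.33,.06])]
cv2.imwrite('pics/p7d.png',cv2.resize(c['img'][u[1]-50:u[1]+50,u[0]-60:u[0]+60],None,fx=5,fy=5,interpolation=cv2.INTER_CUBIC))
E
```

```text
17.75 [0.5047 0.3295 0.2788] F [0.615  0.9865 0.2331] M [-0.0608 -0.0199  0.0152] 0.9965370964215222
scene bung_foot [(array([ 0.416 , -0.0542,  0.0464]), 0.97), (array([0.2763, 0.3443, 0.0444]), 0.92), (array([ 0.6718, -0.2372,  0.0439]), 0.69), (array([0.4953, 0.3336, 0.0216]), 0.61), (array([0.4973, 0.3346, 0.0205]), 0.24)]
scene bung_top [(array([0.318 , 0.4182, 0.0103]), 0.77), (array([ 0.7113, -0.3148,  0.0129]), 0.63), (array([0.4907, 0.3389, 0.1119]), 0.57), (array([ 0.3518, -0.1116,  0.0076]), 0.55)]
scene bung [(array([ 0.6717, -0.2386,  0.0442]), 0.91), (array([0.274 , 0.3438, 0.0403]), 0.85), (array([ 0.4158, -0.0529,  0.0381]), 0.72), (array([0.4964, 0.3319, 0.0203]), 0.56)]
scene damper_tip [(array([ 0.5422, -0.0852,  0.1757]), 0.69)]
```

View pics/p7d.png

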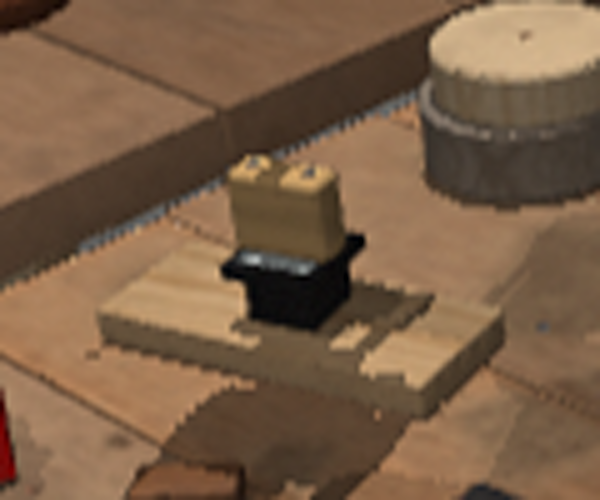

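send_rows(plan=[[[0, -0.95, 0, -0.4, 1], [0, -0.95, 0, -0.4, 1], [0, -0.95, 0, -0.4, 1], [0, -0.95, 0, -0.4, 1], [0, -0.95, 0, -0.4, 1], [0, -0.95, 0, -0.4, 1], [0, -0.95, 0, -0.4, 1], [0, -0.95, 0, -0.4, 1], [0, -0.95, 0, -0.4, 1], [0, -0.95, 0, -0.4, 1], [0, -0.95, 0, -0.4, 1], [0, -0.95, 0, -0.4, 1], [-0.2, -0.95, 0, -0.4, 1], [-0.2, -0.95, 0, -0.4, 1], [0, 0, -0.7, -0.3, 1], [0, 0, -0.7, 0, 1], [0, 0, 0, 0, 1], [0, 0, 0, 0, 1]]])

```text
time_s: 19.85
position: [0.4896, -0.0707, 0.2303]
tcp_rot: [[0.285, 0.959, -0.002], [0.959, -0.285, 0.001], [0.0, -0.002, -1.0]]
force: [0.4, -0.1, 0.2]
opening: 0.008
```

```bash
python3 look.py d1
```

```text
19.85 [ 0.4896 -0.0707  0.2303] F [ 0.3851 -0.1179  0.1796] M [-0.0628  0.0851 -0.0094] 0.007884845258429425
```

View pics/d1c.png

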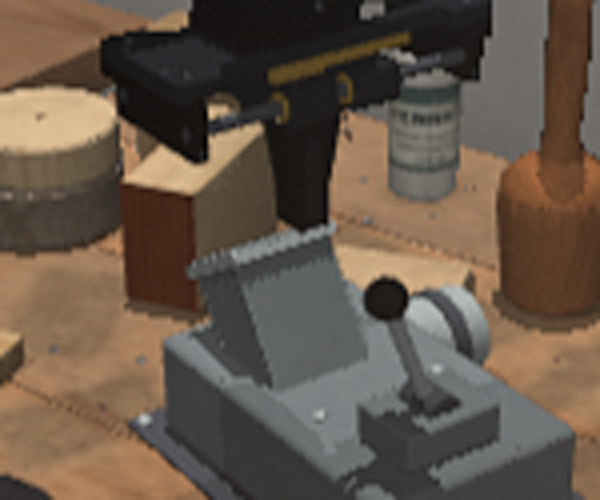

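send_rows(plan=[[[0, 0, -0.6, 0, 1], [0, 0, -0.6, 0, 1], [0, 0, -0.6, 0, 1], [0, 0, 0, 0, 1], [0.32, -0.1, 0, 0, 1], [0.32, -0.1, 0, 0, 1], [0.32, -0.1, 0, 0, 1], [0.32, -0.1, 0, 0, 1], [0.32, -0.1, 0, 0, 1], [0.32, -0.1, 0, 0, 1], [0.32, -0.1, 0, 0, 1], [0.32, -0.1, 0, 0, 1], [0.32, -0.1, 0, 0, 1], [0.32, -0.1, 0, 0, 1], [0, 0, 0, 0, 1], [0, 0, 0, 0, 1]]])

```text
time_s: 21.5
position: [0.5933, -0.1026, 0.1823]
tcp_rot: [[0.286, 0.958, 0.016], [0.958, -0.286, -0.004], [0.001, 0.017, -1.0]]
force: [3.7, 0.8, 15.7]
opening: 0.007
```

```bash
python3 look.py d2
```

```text
21.5 [ 0.5933 -0.1026  0.1823] F [ 3.6974  0.8441 15.6823] M [ 0.128  -0.5553  0.0151] 0.0068022843554693
```

View pics/d2c.png

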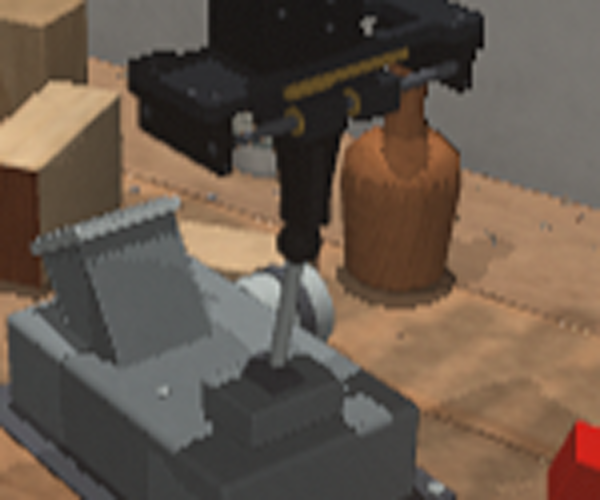

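```bash
cat > lev.py <<'E'
from h import *
import sys
yaw=np.radians(-16.8);u=np.array([np.cos(yaw),np.sin(yaw),0])
ball0=np.array([.5425,-.084,.1755]); piv=ball0-.09*(-np.sin(.5)*u+np.cos(.5)*np.array([0,0,1]))
def b(q): a=q-.5; return piv+.09*(np.sin(a)*u+np.array([0,0,np.cos(a)]))
c=imaging.capture('scene'); 
for cam in('scene',): print([(np.round(x['at'],4),round(x['conf'],2)) for x in mark_of(cam,'damper_tip')[:3]])
for q in (0,.4,.5,.6,.7,.8,.9,1.): print(q,b(q),proj(c,b(q)))
p=bot.read_state()['position']; w=proj(c,p); print('tip',w)
x,y=int(w[0])-50,int(w[1])-45
im=cv2.resize(c['img'][y:y+100,x:x+120],None,fx=6,fy=6,interpolation=cv2.INTER_CUBIC)
for q in (.5,.7,.85,1.):
    r=(proj(c,b(q))-[x,y]+.5)*6; cv2.circle(im,tuple(np.int32(r)),3,(0,0,255) if q<1 else (0,255,0),-1)
cv2.imwrite(f'pics/{sys.argv[1]}.png',im)
E
python3 lev.py d3
```

```text
[(array([ 0.5882, -0.0971,  0.1771]), 0.69)]
0 [ 0.5425 -0.084   0.1755] [353.74744952 238.99547132]
0.4 [ 0.57520518 -0.09387428  0.18606794] [365.9234243  230.55245782]
0.5 [ 0.58380671 -0.09647123  0.18651757] [369.05046465 229.26933178]
0.6 [ 0.59240823 -0.09906818  0.18606794] [372.13928406 228.34533304]
0.7 [ 0.60092381 -0.10163919  0.18472356] [375.15587615 227.78619893]
0.8 [ 0.60926836 -0.10415856  0.18249785] [378.06799033 227.59303464]
0.9 [ 0.61735851 -0.10660112  0.17941306] [380.84552126 227.7625175 ]
1.0 [ 0.62511341 -0.10894246  0.1755    ] [383.46082554 228.28717224]
tip [373.52327934 230.12617055]
```

View pics/d3.png

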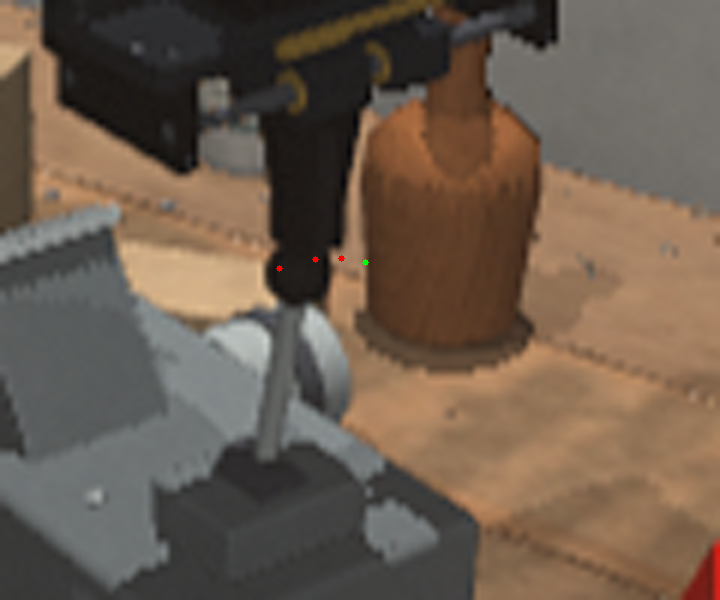

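send_rows(plan=[[[0, 0, 0.7, 0, 1], [0, 0, 0.7, 0, 1], [-0.65, 0.2, 0, 0, 1], [-0.65, 0.2, 0, 0, 1], [-0.65, 0.2, 0, 0, 1], [-0.65, 0.2, 0, 0, 1], [0, 0, -0.8, 0, 1], [0, 0, -0.8, 0, 1], [0, 0, -0.7, 0, 1], [0, 0, 0, 0, 1], [0, 0, 0, 0, 1]]])

```text
time_s: 22.75
position: [0.5085, -0.077, 0.15]
tcp_rot: [[0.285, 0.959, -0.0], [0.959, -0.285, 0.0], [0.0, -0.0, -1.0]]
force: [0.1, -1.0, -0.2]
opening: 0.007
```

```bash
python3 look.py d4; python3 lev.py d5
```

```text
22.75 [ 0.5085 -0.077   0.15  ] F [ 0.0605 -1.0221 -0.1515] M [-0.1314  0.0552  0.0042] 0.006841608346054286
[(array([ 0.5903, -0.0967,  0.1824]), 0.64), (array([0.3537, 0.2608, 0.0011]), 0.6), (array([ 0.5512, -0.3317, -0.0008]), 0.57)]
0 [ 0.5425 -0.084   0.1755] [353.74744952 238.99547132]
0.4 [ 0.57520518 -0.09387428  0.18606794] [365.9234243  230.55245782]
0.5 [ 0.58380671 -0.09647123  0.18651757] [369.05046465 229.26933178]
0.6 [ 0.59240823 -0.09906818  0.18606794] [372.13928406 228.34533304]
0.7 [ 0.60092381 -0.10163919  0.18472356] [375.15587615 227.78619893]
0.8 [ 0.60926836 -0.10415856  0.18249785] [378.06799033 227.59303464]
0.9 [ 0.61735851 -0.10660112  0.17941306] [380.84552126 227.7625175 ]
1.0 [ 0.62511341 -0.10894246  0.1755    ] [383.46082554 228.28717224]
tip [342.2266616  253.54447857]
```

View pics/d5.png

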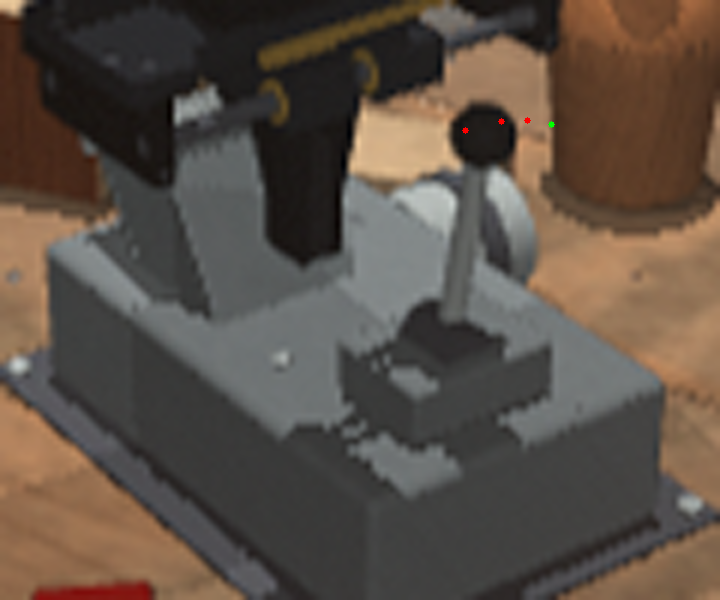

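send_rows(plan=[[[0, 0, 0.2, 0, 1], [0.32, -0.1, 0, 0, 1], [0.32, -0.1, 0, 0, 1], [0.32, -0.1, 0, 0, 1], [0.32, -0.1, 0, 0, 1], [0.32, -0.1, 0, 0, 1], [0.32, -0.1, 0, 0, 1], [0.32, -0.1, 0, 0, 1], [0.32, -0.1, 0, 0, 1], [0.32, -0.1, 0, 0, 1], [0.2, -0.06, 0, 0, 1], [0, 0, 0, 0, 1], [0, 0, 0, 0, 1]]])

```text
time_s: 24.2
position: [0.5972, -0.1046, 0.1554]
tcp_rot: [[0.285, 0.959, -0.008], [0.959, -0.285, 0.002], [-0.0, -0.009, -1.0]]
force: [-6.4, -0.3, 3.7]
opening: 0.009
```

```bash
python3 look.py d6; python3 lev.py d7
```

```text
24.2 [ 0.5972 -0.1046  0.1554] F [-6.4127 -0.2513  3.677 ] M [0.1317 1.1862 0.0028] 0.008928619318063795
[(array([ 0.611 , -0.1085,  0.1677]), 0.63)]
0 [ 0.5425 -0.084   0.1755] [353.74744952 238.99547132]
0.4 [ 0.57520518 -0.09387428  0.18606794] [365.9234243  230.55245782]
0.5 [ 0.58380671 -0.09647123  0.18651757] [369.05046465 229.26933178]
0.6 [ 0.59240823 -0.09906818  0.18606794] [372.13928406 228.34533304]
0.7 [ 0.60092381 -0.10163919  0.18472356] [375.15587615 227.78619893]
0.8 [ 0.60926836 -0.10415856  0.18249785] [378.06799033 227.59303464]
0.9 [ 0.61735851 -0.10660112  0.17941306] [380.84552126 227.7625175 ]
1.0 [ 0.62511341 -0.10894246  0.1755    ] [383.46082554 228.28717224]
tip [374.81634377 240.00223786]
```

View pics/d7.png

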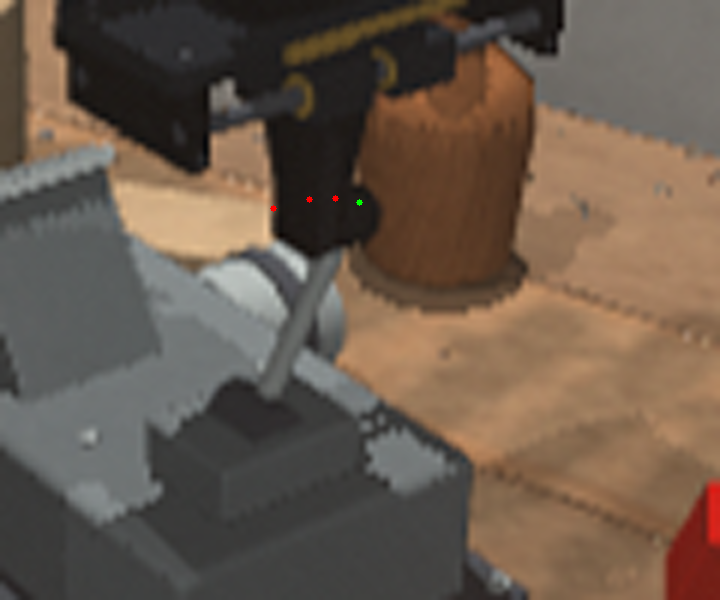

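send_rows(plan=[[[0.2, -0.06, 0, 0, 1], [0, 0, 0, 0, 1], [0, 0, 0, 0, 1], [0, 0, 0, 0, 1]]])

```text
time_s: 24.75
position: [0.5974, -0.1046, 0.1553]
tcp_rot: [[0.284, 0.959, -0.021], [0.959, -0.284, 0.006], [-0.001, -0.021, -1.0]]
force: [-15.9, 3.7, 11.1]
opening: 0.007
```

At the stop (no further movement, force rises). Retreat.

send_rows(plan=[[[-0.5, 0.15, 0, 0, 1], [-0.5, 0.15, 0, 0, 1], [-0.8, 0.24, 0, 0, 1], [-0.8, 0.24, 0, 0, 1], [-0.8, 0.24, 0, 0, 1], [0, 0, 1, 0, 1], [0, 0, 1, 0, 1], [0, 0, 1, 0, 1], [0, 0, 1, 0, 1], [0, 0, 0, 0, 1], [0, 0, 0, 0, 1]]])

```text
time_s: 25.85
position: [0.5051, -0.0771, 0.2767]
tcp_rot: [[0.285, 0.959, 0.002], [0.959, -0.285, -0.001], [-0.0, 0.003, -1.0]]
force: [-0.2, 0.4, -0.6]
opening: 0.007
```

```bash
python3 look.py e1; python3 - <<'E'
from h import *
for cam in('scene','top'):
  c=cap(cam,'e1'+cam)
  for t in ['bung_foot','bung_top','damper_tip','sanding_block','tape_measure','offcut','block_end']:
    print(cam,t,[(np.round(x['at'],3),round(x['conf'],2)) for x in mark_of(cam,t)[:5] if x['conf']>.4])
i=cv2.imread('pics/e1scene.png'); u=(320,240)
cv2.imwrite('pics/e1x.png',cv2.resize(i[190:330,170:430],None,fx=3,fy=3,interpolation=cv2.INTER_CUBIC))
E
```

```text
25.85 [ 0.5051 -0.0771  0.2767] F [-0.1805  0.4002 -0.5932] M [-0.0615  0.0692 -0.0348] 0.006553297035039635
scene bung_foot [(array([ 0.668, -0.239,  0.04 ]), 0.95), (array([ 0.412, -0.054,  0.046]), 0.88), (array([0.495, 0.332, 0.019]), 0.75), (array([0.274, 0.344, 0.044]), 0.57)]
scene bung_top [(array([ 0.714, -0.314,  0.014]), 0.89), (array([ 0.351, -0.113,  0.009]), 0.82), (array([0.318, 0.42 , 0.011]), 0.7), (array([0.491, 0.337, 0.114]), 0.69)]
scene damper_tip [(array([ 0.616, -0.105,  0.171]), 0.62)]
scene sanding_block []
scene tape_measure [(array([ 0.387,  0.053, -0.   ]), 0.88)]
scene offcut [(array([0.617, 0.066, 0.137]), 0.64), (array([ 0.355,  0.259, -0.001]), 0.47)]
scene block_end [(array([ 0.551, -0.33 , -0.   ]), 0.73)]
top bung_foot [(array([ 0.412, -0.054,  0.037]), 0.88), (array([ 0.675, -0.238,  0.048]), 0.65), (array([0.275, 0.345, 0.044]), 0.6)]
top bung_top [(array([0.496, 0.337, 0.114]), 0.92), (array([ 0.35 , -0.112,  0.015]), 0.88), (array([ 0.712, -0.31 ,  0.01 ]), 0.8), (array([0.318, 0.422, 0.011]), 0.71)]
top damper_tip []
top sanding_block [(array([ 0.782,  0.078, -0.   ]), 0.86)]
top tape_measure [(array([ 0.38 ,  0.054, -0.005]), 0.84)]
top offcut [(array([0.35 , 0.258, 0.001]), 0.67)]
top block_end [(array([ 0.552, -0.333,  0.001]), 0.62), (array([0.61 , 0.064, 0.135]), 0.49)]
```

View pics/e1x.png

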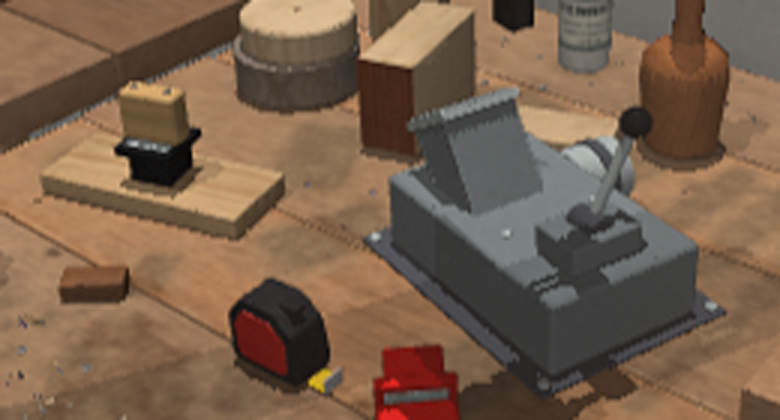

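```bash
python3 - <<'E'
from h import *
from scipy.optimize import least_squares
cs=imaging.capture('scene'); ct=imaging.capture('top')
cv2.imwrite('pics/f_t.png',cv2.resize(ct['img'][140:275,240:405],None,fx=4,fy=4,interpolation=cv2.INTER_CUBIC))
cv2.imwrite('pics/f_s.png',cv2.resize(cs['img'][200:300,330:420],None,fx=6,fy=6,interpolation=cv2.INTER_CUBIC))
def blob(img,u,r=10,th=45):
    x,y=int(u[0])-r,int(u[1])-r; g=img[y:y+2*r,x:x+2*r].max(2)<th
    n,l,st,ce=cv2.connectedComponentsWithStats(g.astype(np.uint8)); i=1+np.argmax(st[1:,4]); return ce[i]+[x,y],st[i]
i0=cv2.imread('pics/scene0.png');t0=cv2.imread('pics/top0.png');m=cv2.imread('pics/d4.png')
A=blob(i0,(355,238));B=blob(t0,(362,232));C=blob(m,(372,230));D=blob(cs['img'],(381.5,230.5))
print(A,B,C,D)
yaw=np.radians(-16.8);ux=np.array([np.cos(yaw),np.sin(yaw),0])
def ball(p,q): return p+.09*(np.sin(q-.5)*ux+np.cos(q-.5)*np.array([0,0,1]))
def f(v):
    p=v[:3];q=v[3:]
    return np.r_[proj(cs,ball(p,0))-A[0],proj(ct,ball(p,0))-B[0],proj(cs,ball(p,q[0]))-C[0],proj(cs,ball(p,q[1]))-D[0]]
r=least_squares(f,[.585,-.09,.092,.6,.95]);print(r.x,r.fun, np.linalg.inv(r.jac.T@r.jac).diagonal()**.5*.5)
E
```

```text
(array([355.12359551, 238.5505618 ]), array([ 5,  6, 11, 10, 89], dtype=int32)) (array([362.25423729, 232.23728814]), array([ 6,  6,  9,  9, 59], dtype=int32)) (array([372.32098765, 230.2345679 ]), array([ 6,  6, 10, 10, 81], dtype=int32)) (array([381.5952381 , 230.47619048]), array([ 6,  6, 10, 10, 84], dtype=int32))
[ 0.58601361 -0.09855723  0.09291899  0.56225924  0.88875555] [-0.06177884  1.73952988 -0.04855777 -0.03302948 -0.08324485 -0.28939299
  0.16418243 -1.4754936 ] [0.00104686 0.00089361 0.00098794 0.01898802 0.02214455]
```

View pics/f_s.png

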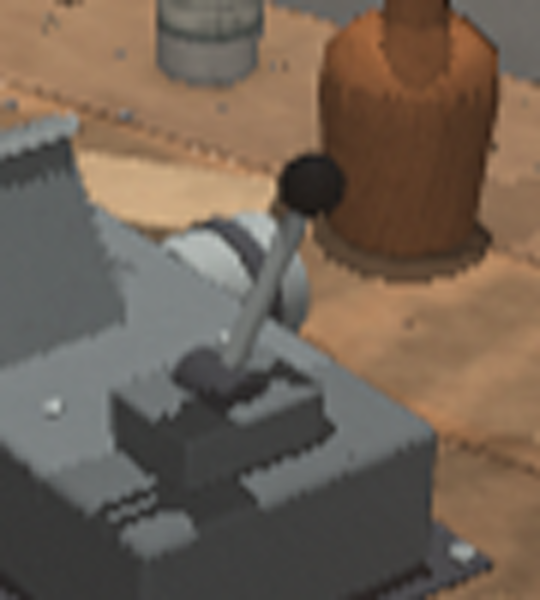

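View pics/f_t.png

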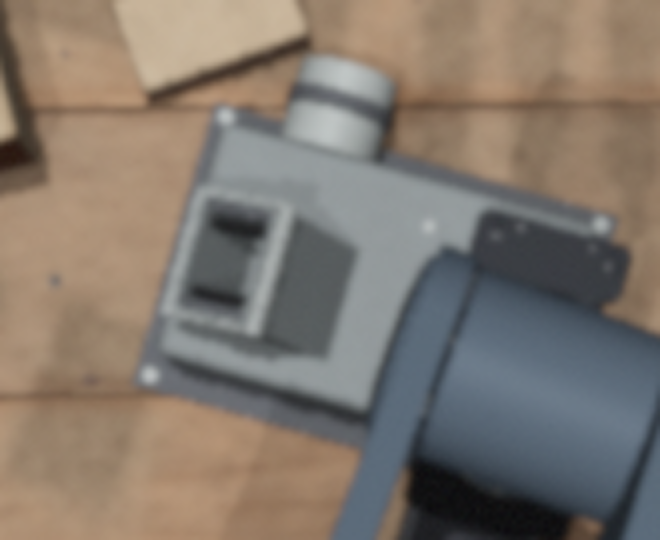

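send_rows(plan=[[[-0.1, 0.95, 0, 0, 1], [-0.1, 0.95, 0, 0, 1], [-0.1, 0.95, 0, 0, 1], [-0.1, 0.95, 0, 0, 1], [-0.1, 0.95, 0, 0, 1], [-0.1, 0.95, 0, 0, 1], [-0.1, 0.95, 0, 0, 1], [-0.1, 0.95, 0, 0, 1], [-0.1, 0.95, 0, 0, 1], [0, 0, 0, 0, 1], [0, 0, 0, 0, 1]]])

```text
time_s: 27.9
position: [0.4773, 0.1799, 0.2759]
tcp_rot: [[0.283, 0.959, 0.0], [0.959, -0.283, -0.001], [-0.001, 0.0, -1.0]]
force: [-0.5, -0.7, -0.1]
opening: 0.001
```

```bash
python3 - <<'E'
from h import *
from scipy.optimize import least_squares
cs=imaging.capture('scene'); ct=imaging.capture('top')
cv2.imwrite('pics/h_t.png',cv2.resize(ct['img'][140:275,240:405],None,fx=4,fy=4,interpolation=cv2.INTER_CUBIC))
print(mark_of('top','damper_tip')[:2])
def blob(img,u,r=10,th=45):
    x,y=int(u[0])-r,int(u[1])-r; g=img[y:y+2*r,x:x+2*r].max(2)<th
    n,l,st,ce=cv2.connectedComponentsWithStats(g.astype(np.uint8)); i=1+np.argmax(st[1:,4]); return ce[i]+[x,y],st[i]
i0=cv2.imread('pics/scene0.png');t0=cv2.imread('pics/top0.png')
A=blob(i0,(355,238));B=blob(t0,(362,232));D=blob(cs['img'],(381.5,230.5))
u=proj(ct,[.622,-.105,.171]);print(u);Dt=blob(ct['img'],u);print(Dt)
a=tri([(cs,A[0]),(ct,B[0])]);d=tri([(cs,D[0]),(ct,Dt[0])]);print(a,d,np.linalg.norm(a-d),'expect',.18*np.sin(.5))
print('top-only at z .171', np.linalg.norm(atz(ct,B[0],.171)-atz(ct,Dt[0],.171)))
k=d-a;print('yaw',np.degrees(np.arctan2(k[1],k[0])),'q',.5+np.arcsin(np.linalg.norm(k[:2])/.09-np.sin(.5)))
E
```

```text
[{'at': [0.6113, -0.1051, 0.1707], 'conf': 0.52}]
[369.97927146 198.05453426]
(array([371.13333333, 200.28888889]), array([ 9,  9,  7,  8, 45], dtype=int32))
[ 0.54444524 -0.08606539  0.17645089] [ 0.6171918  -0.10808583  0.17263395] 0.076102112563411 expect 0.08629659694875653
top-only at z .171 0.07525569654704004
yaw -16.841099895506268 q 0.8737286783075897
```

View pics/h_t.png

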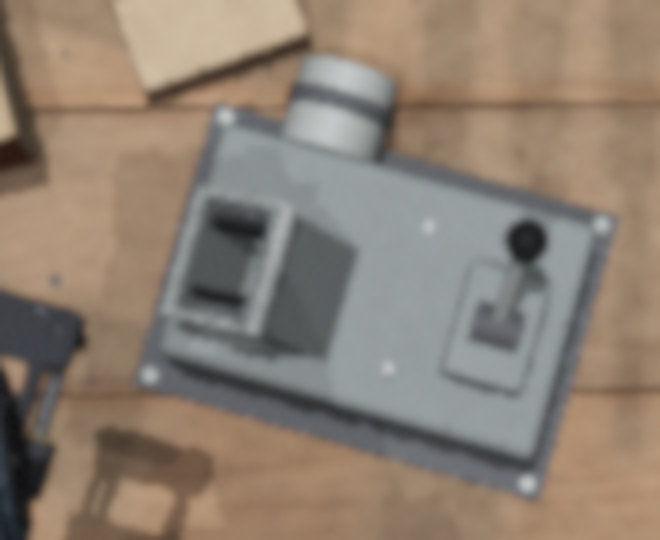

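send_rows(plan=[[[0.1, -0.95, 0, 0, 1], [0.1, -0.95, 0, 0, 1], [0.1, -0.95, 0, 0, 1], [0.1, -0.95, 0, 0, 1], [0.1, -0.95, 0, 0, 1], [0.1, -0.95, 0, 0, 1], [0.1, -0.95, 0, 0, 1], [0.1, -0.95, 0, 0, 1], [0.1, -0.95, 0, 0, 1], [0, 0, -0.9, 0, 1], [0, 0, -0.9, 0, 1], [0, 0, -0.9, 0, 1], [0, 0, -0.9, 0, 1], [0, 0, 0, 0, 1], [0, 0, 0, 0, 1]]])

```text
time_s: 29.55
position: [0.5043, -0.0776, 0.1681]
tcp_rot: [[0.286, 0.958, -0.001], [0.958, -0.286, 0.0], [-0.0, -0.001, -1.0]]
force: [1.0, 0.2, 0.3]
opening: 0.009
```

send_rows(plan=[[[0.4, -0.12, 0, 0, 1], [0.4, -0.12, 0, 0, 1], [0.4, -0.12, 0, 0, 1], [0.4, -0.12, 0, 0, 1], [0.4, -0.12, 0, 0, 1], [0.3, -0.09, 0, 0, 1], [0.2, -0.06, 0, 0, 1], [0.1, -0.03, 0, 0, 1], [0.1, -0.03, 0, 0, 1], [0, 0, 0, 0, 1], [0, 0, 0, 0, 1]]])

```text
time_s: 30.65
position: [0.585, -0.101, 0.1679]
tcp_rot: [[0.285, 0.959, -0.001], [0.959, -0.285, 0.0], [0.0, -0.001, -1.0]]
force: [-0.2, -0.6, 0.1]
opening: 0.003
```

send_rows(plan=[[[0, 0, -0.2, 0, 1], [0.1, -0.03, 0, 0, 1], [0.1, -0.03, 0, 0, 1], [0.1, -0.03, 0, 0, 1], [0.1, -0.03, 0, 0, 1], [0.1, -0.03, 0, 0, 1], [0, 0, 0, 0, 1], [0, 0, 0, 0, 1]]])

```text
time_s: 31.45
position: [0.598, -0.1048, 0.1617]
tcp_rot: [[0.285, 0.959, -0.006], [0.959, -0.285, 0.002], [-0.0, -0.006, -1.0]]
force: [-4.6, 0.3, 3.4]
opening: 0.003
```

```bash
python3 look.py m1; python3 lev.py m2|tail -1
```

```text
31.45 [ 0.598  -0.1048  0.1617] F [-4.567   0.3332  3.4312] M [0.0904 0.9191 0.0541] 0.0027111318279416574
tip [375.21201376 237.50639414]
```

View pics/m2.png

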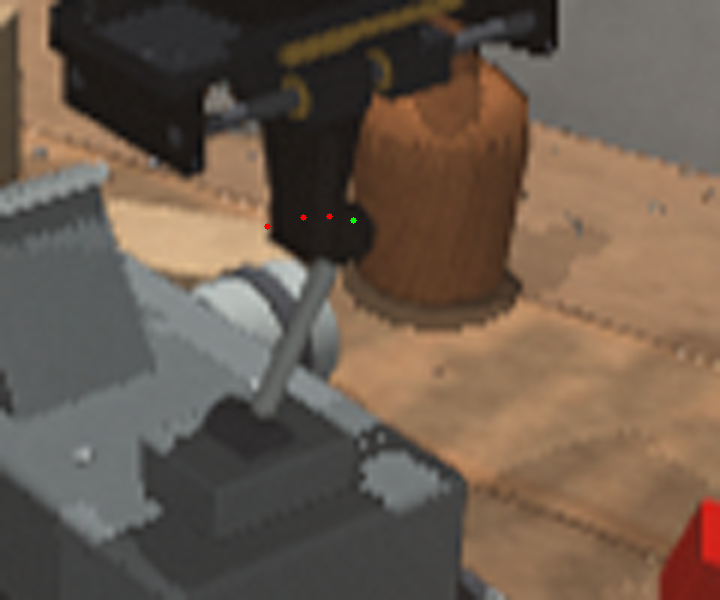

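send_rows(plan=[[[-0.1, 0.03, 0, 0, 1], [-0.1, 0.03, 0, 0, 1], [-0.1, 0.03, 0, 0, 1], [-0.2, 0.06, 0, 0, 1], [-0.5, 0.15, 0, 0, 1], [-0.8, 0.24, 0, 0, 1], [-0.8, 0.24, 0, 0, 1], [-0.8, 0.24, 0, 0, 1], [0, 0, 1, 0, 1], [0, 0, 1, 0, 1], [0, 0, 1, 0, 1], [0, 0, 1, 0, 1], [0, 0.9, 0, 0, 1], [0, 0.9, 0, 0, 1], [0, 0.9, 0, 0, 1], [0, 0.9, 0, 0, 1], [0, 0.9, 0, 0, 1], [0, 0.9, 0, 0, 1], [0, 0, 0, 0, 1], [0, 0, 0, 0, 1]]])

```text
time_s: 33.6
position: [0.4981, 0.0872, 0.282]
tcp_rot: [[0.283, 0.959, 0.0], [0.959, -0.283, -0.001], [-0.0, 0.0, -1.0]]
force: [-0.5, -0.0, -0.3]
opening: 0.006
```

```bash
python3 - <<'E'
from h import *
cs=cap('scene','z1'); ct=cap('top','z2')
def blob(img,u,r=10,th=45):
    x,y=int(u[0])-r,int(u[1])-r; g=img[y:y+2*r,x:x+2*r].max(2)<th
    n,l,st,ce=cv2.connectedComponentsWithStats(g.astype(np.uint8)); i=1+np.argmax(st[1:,4]); return ce[i]+[x,y]
d=tri([(cs,blob(cs['img'],(381.5,230.5))),(ct,blob(ct['img'],(371,200)))]);p=np.array([.5769,-.0953,.092])
yaw=np.radians(-16.8);u=np.array([np.cos(yaw),np.sin(yaw),0]);k=(d-p);print(d,'q asin',.5+np.arcsin(k@u/.09),'q atan',.5+np.arctan2(k@u,k[2]))
for t in ('bung_foot','bung_top'):
  for cam in('scene','top'): print(t,cam,[np.round(x['at'],3) for x in mark_of(cam,t) if abs(x['at'][1]-.335)<.03 and x['at'][0]>.4])
s=bot.read_state();print(s['time_s'],s['position'],s['force'])
cv2.imwrite('pics/zx.png',cv2.resize(cs['img'][190:330,170:430],None,fx=3,fy=3,interpolation=cv2.INTER_CUBIC))
E
```

```text
[ 0.61733677 -0.1079651   0.17252838] q asin 0.9901913919114492 q atan 0.9843629052084631
bung_foot scene [array([0.498, 0.333, 0.022])]
bung_foot top []
bung_top scene [array([0.494, 0.339, 0.114])]
bung_top top [array([0.495, 0.334, 0.115])]
33.9 [0.498512   0.08613697 0.28192981] [0.7487501  0.65971484 0.66864057]
```

View pics/zx.png

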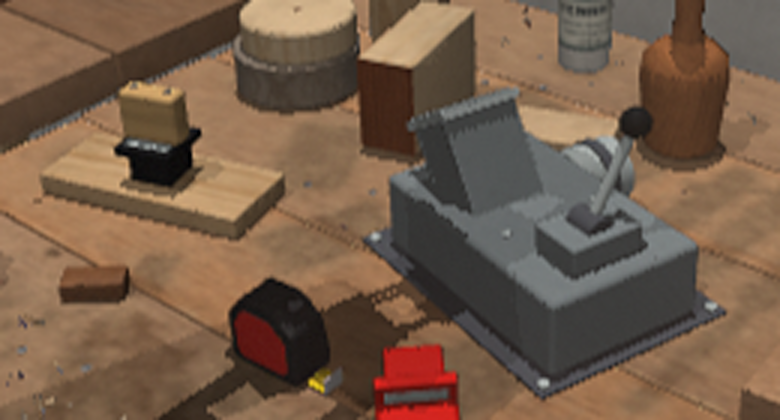

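The picture shows the bung upright on the board (about 155,135), the empty neck (465,150) and the lever over at its stop (635,122). The bystanders have not moved. I'm handing in.

```bash
python3 -c "
from rig import bot
print(bot.hand_in())"
```

```text
the job is handed in; nothing more can be done
None
```

I handed the job in at about 34 s. The bung stands upright and released on the thin board, and the damper lever was then pushed over to its stop. The hand-in gave no verdict.

**What I did**
- **Rocking:** I gripped the bung by its wooden grip and rocked it to the back by about 0.13 rad (7°), then to the front by about 0.2 rad (12°). Both figures come from laying a model over the camera picture. The forward swing overshot the roughly 8° you asked for.
- **Drawing out:** I pulled it straight along the neck and it came clear with almost no force on the tool.
- **Standing it up:** The tool can only turn about the vertical, so I put the leaning foot on the board and tipped the bung upright by drawing the grip sideways. Then I let go.
- **Damper:** The first push rode up over the ball and left the lever about half over. I backed off, went lower and pushed again. I repeated that push once more because the lever reading was in doubt.

**Last checks**
- **Bung:** Its foot measures (0.498, 0.333, 0.022), near the board's centre and level with its top. The top measures (0.494–0.495, 0.334–0.339, 0.114), which is upright within measuring error.
- **Lever:** It measures about 0.98–0.99 rad, using a pivot worked out from the outlet's screws, and the force rose with no further movement at the stop.
- **Bystanders:** Before the last push, all four were within about 5 mm of where they started. The final picture shows three of them unmoved, and the brown block only partly in view.

**What disagreed**
- **Lever angle:** A reading that assumed the lever started at exactly 0 gave only about 0.87–0.89. Measured from the pivot, it seems to have started nearer 0.1, which would explain the gap.
- **Fingertips:** In the pictures they ended near the TCP, not 17 mm ahead of it. I think that is why the first push rode over the ball.

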